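Gel caster: seal the tray, hold the comb over it

ROBOT

A 6-joint arm with a two-finger parallel gripper is mounted at the origin on a cart in front of the work surface, level with it; the furniture and walls round the work are solid. World frame = base frame: x ahead of the robot, y to its left, z up, the work surface at z = 0. Lengths are in m, angles in rad, forces in N, time in s.
With the tool pointing down it reaches from about 0.3 to 0.875 m from the base axis. Payload 6.4 kg.
Tool frame: the origin (TCP) lies between the finger pads; the fingertips stand 17 mm ahead of it and the grasp point (between the pads) lies 2 mm behind it (r.finger_overhang is the distance from the TCP to the fingertips, in m); z points along the fingers, y is the direction in which the jaws open and shut (so a half turn about z gives the same grasp; the last joint's range is limited). The gripper opens to 88 mm and grips with 3 to 60 N. Pads are 18 mm wide; open, the fingers measure 123 mm over their backs; the gripper's body (75 mm by 187 mm) begins 45 mm behind the grasp point.
Start: joints at [-1.502, 0.181, 1.607, -0, 1.354, -0.206], TCP at [0.156, -0.553, 0.256] pointing down, gripper open.
Joint ranges: [-2.99, 2.99], [-0.89, 2.07], [0.3, 2.58], [-1.14, 4.28], [0, 2.63], [-3.12, 3.12]. Speed limits (rad/s): [2.57, 2.57, 3.01, 3.14, 3.14, 3.14].

INTERFACE

Orientations are given as a unit quaternion [x, y, z, w].
In Python, from plant import r, vision, ticket gives the robot as it stands. The module is installed in compiled form; this text tells all that it offers.
- The arm moves only by the shell command python3 -m creep 'ROWS' [FORCE]. ROWS is JSON, a list of rows, each a list of 3 entries, a list of its own where there are three numbers: the shift along the tool's x, y, z in m, then the turn, a rotation vector about the tool's x, y, z in degrees, then the opening, from -1 (shut) to 1 (fully open). A call has exactly 10 rows; each row shifts and turns the commanded pose from where the row before left it, along the tool's axes as they then stand; what a row does not reach is not made up. A row lasts 1/10 s, in which the tool goes at most 50 mm and 8.59 degrees, less where a joint would pass 70% of its speed; a pose out of reach is approached as far as the arm can. A call is refused whole if a number of a shift passes 0.05 or a number of a turn 8.59, either way. A call with a gripper value outside its range is refused whole. The fingers move at their own pace and stop on an object; FORCE is the grip in N (left out, the last holds). Time passes only in rows, so rows that do not move let the fingers close, or fill a call up. It gives the time, the measured TCP pose, the force and the opening at its end, in the units of the state.
- r.read_state(): the state, without advancing time (a new reading comes with each control period).
- vision.grab_frame(name): name is "scene" or "top"; returns a dict with "color" (480x640x3 uint8, blue, green, red), "z_map" (480x640 float32, m along the optical axis (not along the pixel's ray), 0 where there is no reading), "K" (3x3 intrinsics, pixels), "world_to_cam" (4x4, takes a point from world to camera coordinates). Camera axes: x right, y up, looking along -z (the intrinsics and any distortion apply to the point x, -y, -z); pixel columns grow to the right and rows downward; lengths in m; the calibration is good to about 2 mm. A picture is of the moment at which its call begins.
- ticket.sign_off(): hands the job in, once; it reports no verdict.
The state is a dict: "time_s": time; "joint_positions": joint angles; "joint_vel": joint speeds; "joint_efforts": joint torques, N m; "position": TCP position; "tool_rot": TCP orientation; "ft_force": force on the tool from outside, world axes, zero at the start; "ft_torque": the same for the moment, N m; "finger_gap": opening from 0.0 (shut) to 1.0 (fully open).
Only numpy, scipy, OpenCV 4.12 (cv2) and the standard library are available. Lean on these libraries where they do the work, as an engineer would, in place of code of your own. Each camera call takes 0.05 s, during which the arm holds its last target.

TASK

Get a gel ready to pour: lay the small gel tray in the bed of the caster between the two gasketed end walls, and slide the gate home so that the tray is closed off between both gaskets. Then take the comb with eight narrow teeth from the comb rack, carry it over the bottles, and hold it teeth down, level and square to the tray, just above the tray's pair of comb notches: at most about a centimetre above the rim and touching nothing, so that it can be lowered when the agarose is in. Finish holding the comb there; leave the broad-toothed comb in its rack and the bottles and the beaker where they stand.

Things in the scene. Friction and masses are not known exactly. Their poses are not given: they have to be found in the camera images.
- caster: Gel caster: fixed grey base, 84 mm wide, from 127 mm behind (-x) to 63 mm ahead (+x) of its origin, which is on the bench right below caster_seat; x = slide direction, z up. The fixed end wall (30 mm high) has its gasket face at x = +40 mm. Wall and gate each have two lips, 22 mm high, reaching 20 mm inward along the tray's sides: 66 mm apart, flared at the tips; between the lips the sides are open.
- caster_seat (a point): Point on the caster's flat bed, 16 mm above the bench, over which the middle of the tray lies when it is seated with its length along the caster's x (either end first). Axes as the caster's.
- gate (a joint): Opening of the sliding gate in m: 0 when the tray is pinched between both gaskets, growing as the gate is drawn away from the fixed wall (toward the caster's -x), up to 0.060. The gasket face of the gate is at caster x = -40 mm - value. It slides with about 4 N of friction, has no spring and stays where it is left.
- gate_grip (a point): Middle of the upright grip on top of the gate, moving with it: a black ribbed bar 12 mm thick along the caster's x, 40 mm wide across it and 20 mm high; its top is at 64 mm and the top of the gate under it at 44 mm above the bench. Its axes are those of the caster.
- tray_center (a point): Centre of the loose gel tray, a frosted pale trough 80 mm long (x), 62 mm wide (y), 26 mm high (z, up); this point is half-way up, 13 mm above its underside. Floor 4 mm thick, two side walls 4 mm thick along its length, both ends open. It may be gripped across its two side walls. 0.07 kg.
- tray_notches (a point): Middle between the tray's two comb notches, at the height of the rim, 18 mm from the tray's middle toward its +x end, over a black strip on the floor. The notches are 9 mm wide, 6 mm deep cuts in the two side walls; a comb lies across the tray (its y along the tray's y). Axes as the tray's.
- comb_rack: Fixed grey comb rack, 88 x 80 x 31 mm, origin at the centre of its underside, z up. Two notched cheeks with three places 25 mm apart along its x; the combs hang by the ends of their bars in the two outer places, the middle one is empty. Which comb is in front varies.
- comb_eight_center (a point): Centre of the white comb with eight narrow teeth, standing teeth down, 46 mm high; this point is 23 mm above the tooth tips. x = thickness, y = length, z up. Teeth 48 mm over all; bar 72 mm long, 5 mm thick, 14.5 to 26 mm above the tips; on it a grip 40 mm long, 10 mm thick, 26 to 46 mm above the tips. 0.02 kg. Lifts straight out of the rack.
- comb_broad_center (a point): Centre of the other comb in the rack: one broad tooth (40 mm) and one narrow one, and a shorter grip, 22 mm long; otherwise the same size. To be left in the rack.
- buffer_bottle: Clear bottle with blue cap, 68 mm across, 146 mm tall, origin at the centre of its underside. It stands between the rack and the caster; leave it standing.
- beaker: Plastic beaker, 71 mm across, 91 mm tall, origin at the centre of its underside. Leave it.
- small_bottle: Small bottle, 44 mm across, 86 mm tall, origin at the centre of its underside. Leave it.
Things that resemble listed ones, but are neither listed nor needed, are in the scene too. What is shaped like the part that bears comb_eight_center but green or yellow is not meant.

How it is judged:
By the outcome, as a careful person would: the job done as asked, in the order asked, and still so for the second after the job is handed in, while the arm keeps its last pose, push and grip.
It also fails if it takes over 72 s, if anything falls off the work surface, if the arm or the gripper's body presses on something with over 40 N, if the wrist force passes 120 N, or if a joint passes its speed limit or range.

## Working session

There is one attempt and no reset: what is moved stays moved. The work goes in short steps, Python scripts to look and compute and a shell command to move; the robot and the scene stay as the last step left them, time stands still between calls to the robot, and variables do not carry over. Pictures are saved under pics/ and viewed, and the job is handed in when it is done.

```bash
mkdir -p pics; ls; cat > h.py <<'E'
import numpy as np, cv2
from plant import r, vision, ticket
def grab(name):
    f=vision.grab_frame(name); np.savez('%s.npz'%name,**{k:f[k] for k in('color','z_map','K','world_to_cam')}); return f
def load(name): return dict(np.load('%s.npz'%name))
def pix(f,u,v,z=None):
    """world point of pixel; z: intersect with world height"""
    K=f['K'];W=np.linalg.inv(f['world_to_cam'])
    d=np.array([(u-K[0,2])/K[0,0],-(v-K[1,2])/K[1,1],-1.])
    if z is None: p=d*f['z_map'][int(v),int(u)]; return W[:3,:3]@p+W[:3,3]
    D=W[:3,:3]@d;o=W[:3,3]; return o+D*(z-o[2])/D[2]
def proj(f,p):
    c=f['world_to_cam']@np.r_[p,1]; q=f['K']@np.array([c[0],-c[1],-c[2]]); return q[:2]/q[2]
def cloud(f):
    K=f['K'];W=np.linalg.inv(f['world_to_cam']);Z=f['z_map']
    v,u=np.mgrid[:480,:640]
    P=np.stack([(u-K[0,2])/K[0,0]*Z,-(v-K[1,2])/K[1,1]*Z,-Z],-1)@W[:3,:3].T+W[:3,3]
    P[Z==0]=np.nan
    return P
def crop(f,x0,y0,x1,y1,s,name):
    cv2.imwrite('pics/'+name,cv2.resize(f['color'][y0:y1,x0:x1],None,fx=s,fy=s,interpolation=cv2.INTER_CUBIC))
E
python3 - <<'E'
from h import *
s=r.read_state(); print(s)
for n in('scene','top'):
    f=grab(n); cv2.imwrite('pics/%s0.png'%n,f['color']); print(n,f['K'],f['world_to_cam'])
E
```

```text
pics
{'time_s': 0.0, 'joint_positions': array([-1.50231640e+00,  1.81528117e-01,  1.60797679e+00, -3.46107342e-05,
        1.35381026e+00, -2.06320335e-01]), 'joint_vel': array([ 1.29128176e-05, -1.64551081e-03, -6.47986045e-04,  8.03517185e-04,
       -1.86379966e-03,  1.20866489e-03]), 'joint_efforts': array([ 2.30844642e-03, -4.33872056e+01, -3.41842318e+01,  7.04001007e-02,
        3.85916862e-02, -1.30662042e-04]), 'position': array([ 0.15598981, -0.55291731,  0.25483247]), 'tool_rot': array([ 9.90574563e-01,  1.36971869e-01,  4.24548303e-05, -8.60376553e-04]), 'ft_force': array([ 1.17702032, -0.00887599, -0.14123396]), 'ft_torque': array([-0.0287549 , -0.0468597 ,  0.00420661]), 'finger_gap': 1.0051281832119134}
scene [[557.06520102   0.         313.56585593]
 [  0.         557.06520102 240.84793443]
 [  0.           0.           1.        ]] [[ 0.59857914 -0.800715   -0.0236327  -0.41455165]
 [ 0.36223959  0.24424559  0.89951463 -0.19398127]
 [-0.71448267 -0.54699139  0.43625099 -1.19666218]
 [ 0.          0.          0.          1.        ]]
top [[563.29858497   0.         312.43605815]
 [  0.         563.29858497 236.30465493]
 [  0.           0.           1.        ]] [[-0.00896596 -0.99995068  0.00427106 -0.15707718]
 [ 0.98287379 -0.00802648  0.18410511 -0.50283434]
 [-0.18406175  0.0058486   0.98289728 -1.71751668]
 [ 0.          0.          0.          1.        ]]
```

View pics/scene0.png

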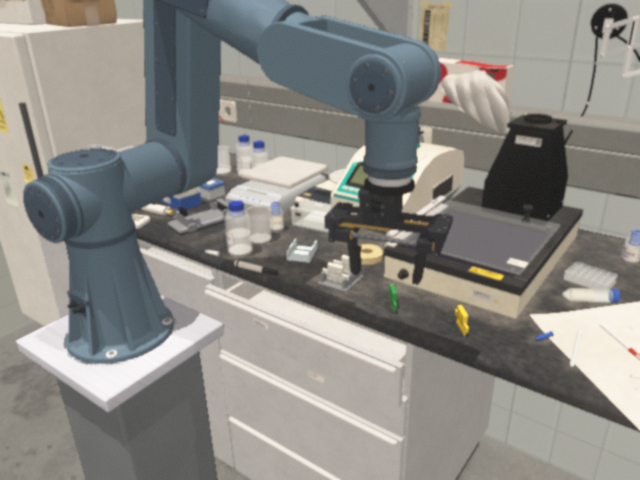

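View pics/top0.png

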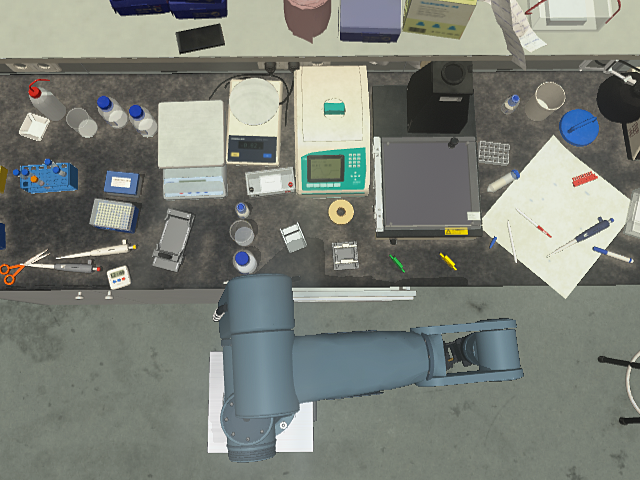

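The top view shows the caster at about (173,240), the tray at (291,236), the rack at (345,256), and the buffer bottle, beaker and small bottle at (244,261), (242,233) and (241,209). I'll enlarge these.

```bash
python3 - <<'E'
from h import *
f=load('top')
crop(f,130,190,230,290,6,'c1.png'); crop(f,270,205,370,285,8,'c2.png')
g=load('scene'); crop(g,130,180,390,300,3,'c3.png')
E
```

```text
(no output)
```

View pics/c1.png

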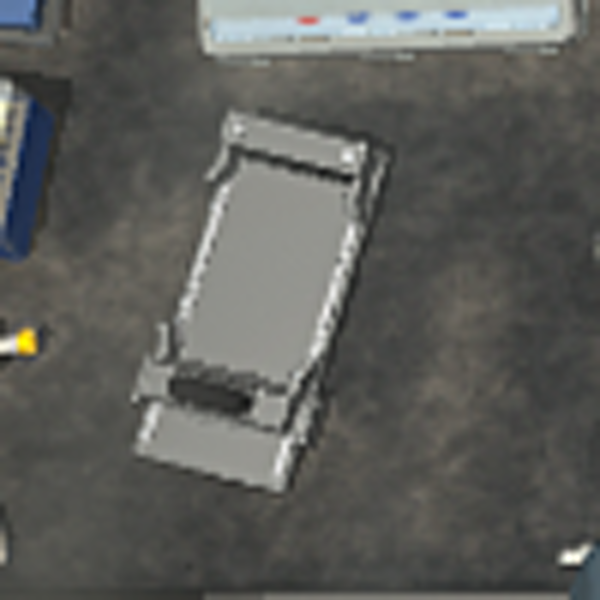

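View pics/c2.png

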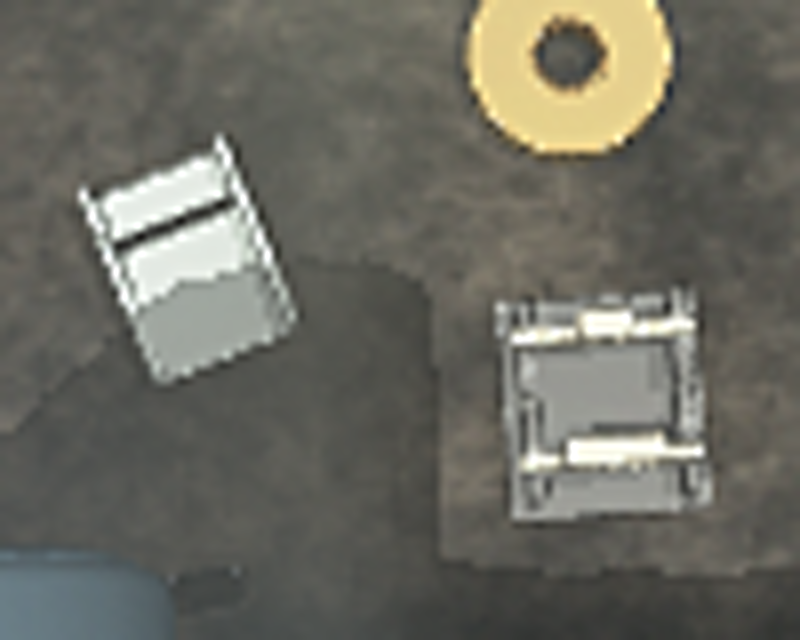

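View pics/c3.png

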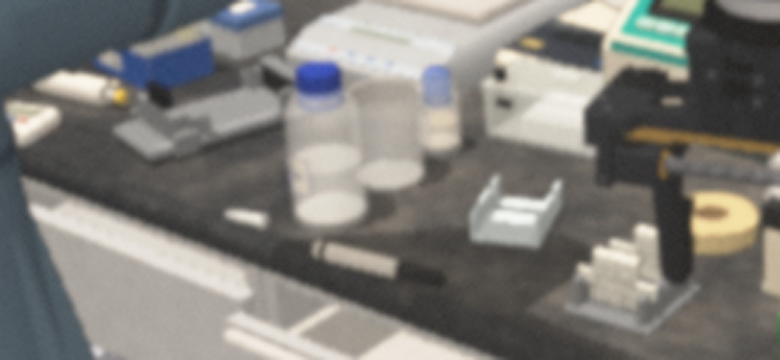

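```bash
python3 - <<'E'
from h import *
f=load('top'); P=cloud(f)
def c1(u,v,z): return pix(f,130+(u+.5)/6-.5,190+(v+.5)/6-.5,z)
def c2(u,v,z): return pix(f,270+(u+.5)/8-.5,205+(v+.5)/8-.5,z)
print('caster')
for n,u,v,z in [('rearL',135,455,.016),('rearR',280,492,.016),('wallTL',232,112,.03),('wallTR',368,147,.03),('gripL',168,385,.064),('gripR',252,405,.064),('grip c',210,395,.064)]:
    print(n,c1(u,v,z).round(4))
print('tray')
for n,u,v in [('TL',84,190),('TR',220,137),('BR',296,322),('BL',160,382),('stripL',118,246),('stripR',232,205)]:
    print(n,c2(u,v,.026 if 's' not in n else .004).round(4))
print('rack/combs')
for n,u,v,z in [('g1L',568,448,.05),('g1R',665,440,.05),('b1L',524,464,.035),('b1R',703,452,.035),('g2L',580,322,.05),('g2R',632,318,.05),('b2L',512,338,.03),('b2R',694,324,.03)]:
    print(n,c2(u,v,z).round(4))
# heights along
for n,u,v in [('bed',260,270),('wall',300,140),('gate',270,405),('grip',210,395),('rear',200,450)]:
    print(n,P[int(190+v/6),int(130+u/6)].round(4))
for n,u,v in [('trayfl',190,220),('g1',615,445),('g2',606,320),('rackfl',600,490),('bench',400,200),('rackflmid',600,380)]:
    print(n,P[int(205+v/8),int(270+u/8)].round(4))
E
```

```text
caster
rearL [0.418 0.345 0.016]
rearR [0.3978 0.2682 0.016 ]
wallTL [0.5994 0.2976 0.03  ]
wallTR [0.5798 0.2248 0.03  ]
gripL [0.4475 0.3162 0.064 ]
gripR [0.4368 0.2727 0.064 ]
grip c [0.4421 0.2945 0.064 ]
tray
TL [ 0.5321 -0.0589  0.026 ]
TR [ 0.5532 -0.113   0.026 ]
BR [ 0.4782 -0.1427  0.026 ]
BL [ 0.4546 -0.0889  0.026 ]
stripL [ 0.5135 -0.0714  0.004 ]
stripR [ 0.5299 -0.1172  0.004 ]
rack/combs
g1L [ 0.4236 -0.2479  0.05  ]
g1R [ 0.4264 -0.2856  0.05  ]
b1L [ 0.4196 -0.2315  0.035 ]
b1R [ 0.4237 -0.3016  0.035 ]
g2L [ 0.4732 -0.2535  0.05  ]
g2R [ 0.4746 -0.2738  0.05  ]
b2L [ 0.4704 -0.2278  0.03  ]
b2R [ 0.4754 -0.2997  0.03  ]
bed [0.5163 0.2842 0.01  ]
wall [0.5779 0.2538 0.0546]
gate [0.4401 0.2672 0.0432]
grip [0.4433 0.293  0.0647]
rear [0.4186 0.3099 0.0192]
trayfl [ 0.5245 -0.0992  0.0019]
g1 [ 0.4247 -0.2646  0.0538]
g2 [ 0.4713 -0.2622  0.057 ]
rackfl [ 0.412  -0.264   0.0084]
bench [ 0.5294 -0.1861  0.0068]
rackflmid [ 0.4558 -0.2645  0.0155]
```

```bash
python3 - <<'E'
from h import *
C=[];Z=[]
for i in range(8):
    f=vision.grab_frame('top'); C.append(f['color'].astype(float)); Z.append(f['z_map'])
f['color']=np.mean(C,0).astype(np.uint8); Z=np.array(Z); Z[Z==0]=np.nan; print(np.nanmedian(np.nanstd(Z,0)))
f['z_map']=np.nan_to_num(np.nanmean(Z,0)).astype(np.float32)
np.savez('top.npz',**f)
P=cloud(f)
print('bench',np.nanmean(P[225:245,202:222,2]), np.nanmean(P[215:235,310:325,2]))
np.set_printoptions(linewidth=250)
print((P[206:276,150:198,2]*1000)[::2,::2].round(0).astype(int))
crop(f,148,200,200,276,8,'d1.png'); crop(f,276,216,316,256,14,'d2.png'); crop(f,326,236,366,276,14,'d3.png')
E
```

```text
0.0041511506
bench 0.001528187986715535 0.0009467414346164035
[[ 2  1  0  1 -1  3  1  3  1  5  3  2 -1  2  4  2  3  3  2  2  2  2  2  2]
 [ 3  2  0  3  1 -1  4  3  1 49 -1  2  0  4  5  3 -1  4  1  1  1  2  4  2]
 [ 3  3  3  1  3  0  0  4  0 48 49 47 49 47  4 -1  2  2  0  3  0  2  2  2]
 [ 3  1  2  5  3  0  2  1  3 48 48 48 48 47 48 46 45 45  0  0  1 -2  1  0]
 [ 1  0  4  5  2  2  2  1  1 40 45 47 47 46 48 47 50 44 48 45 45  1  0  2]
 [ 3  1  4  3  3 -2  2  0 41 33 20 27 34 44 48 50 46 47 47 51 47 29 15  4]
 [ 2 -2  2  0  2  0 -2  0 42 28 18 20 20 19 20 30 39 44 49 45 45 21  2  2]
 [ 1  4  0 -1  1  0  1  2 29 20 20 20 16 19 18 17 21 19 17 37 40 18  2  1]
 [ 2  3  2  0  1 -1  0  1 19 18 18 18 18 21 20 16 18 16 17 41 30 15  2  4]
 [ 1  1  2  3  3 -1  2  1 17 18 18 21 16 14 17 15 20 21 17 41 26 11  2  2]
 [ 2  2  1  1  2  1  0 17 19 20 19 21 16 18 19 14 16 16 17 39 28  2  4  0]
 [ 2 -1  0  1  1  1  0 21 16 20 18 20 16 16 20 15 16 14 19 19 16  0  2  3]
 [ 1  1  2  1  1  3  1 19 20 16 20 14 17 17 18 18 15 18 18 20 13  0  3  2]
 [ 2  5  5  2  4  1  2 17 16 18 16 18 19 18 15 19 14 19 16 17  
[... 887 characters left out ...]
29 -2  1  2  0 -2 -1  2]
 [ 1  2 17 21 19 17 26 47 60 64 60 45 44 47 43 29 29  0  3  2  2  1  0  0]
 [ 4  3 19 18 19 17 17 19 18 16 28 46 46 44 36 29 20  3  2  0  2  4  1  0]
 [ 3  3 19 19 17 17 15 19 21 17 15 16 19 20 31 29 14  4  2 -1  3  3  1  1]
 [ 1 16 19 20 14 16 18 19 17 17 18 15 16 14 18 26  2 -1 -1  0  1  0  1  1]
 [ 2  0 11 18 17 18 17 18 15 18 19 17 15 17 13  2  0  0  1  0  1  2  2  3]
 [ 2  1  0  0  5  2 16 15 18 16 17 16 15 17 15  2  1  4  2  2  2 -1  4  1]
 [ 1  2  1  1  4  2  4  3  3  1 14 19 18 17  6  1  1 -1  3  3 -3  1  1 -1]
 [ 2  3  0  0  0  4  1  2  2 -1  4  2  5  3  2  1  1  1  3  2  3 -1  0  2]
 [ 2  3  0  2  2  1  1  3  1  0  0  2  1  2  1  0  2 -2  1  1  0  2  4  3]]
```

View pics/d1.png

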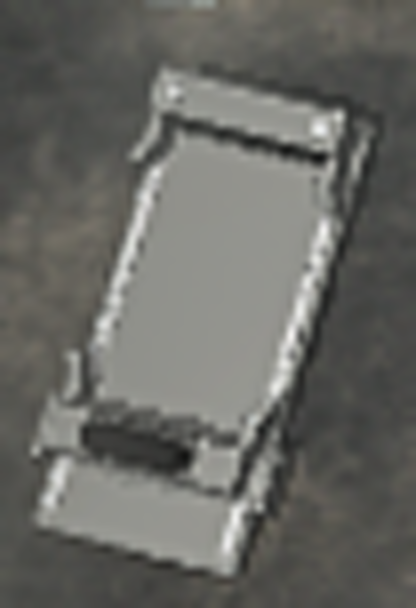

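View pics/d2.png

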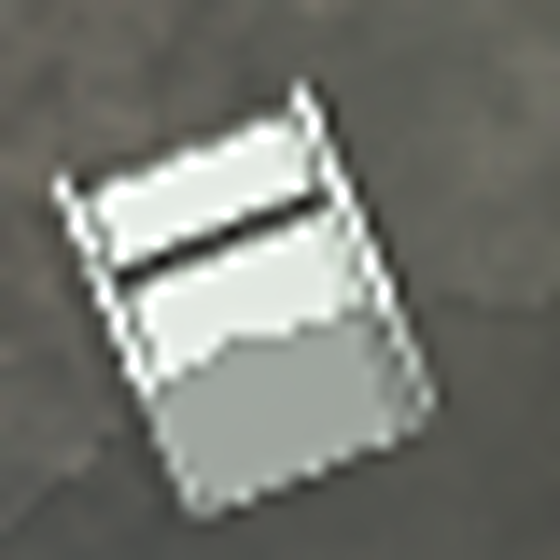

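View pics/d3.png

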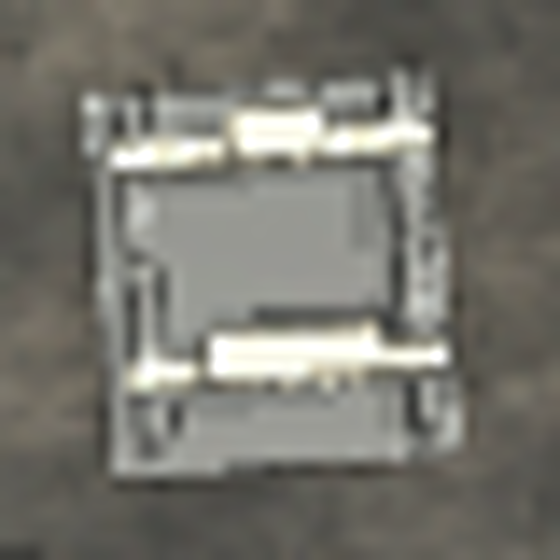

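```bash
cat > fit.py <<'E'
from h import *
from scipy.optimize import least_squares
def fit(f,ox,oy,s,pts,p0):
    """pts: (cx,cy, mx,my,mz) ; pose x,y,yaw"""
    px=np.array([[ox+(a[0]+.5)/s-.5,oy+(a[1]+.5)/s-.5] for a in pts])
    def res(p):
        c,q=np.cos(p[2]),np.sin(p[2])
        return np.concatenate([proj(f,[p[0]+c*a[2]-q*a[3],p[1]+q*a[2]+c*a[3],a[4]])-k for a,k in zip(pts,px)])
    o=least_squares(res,p0); print(o.x.round(4),np.degrees(o.x[2]).round(2)); print(o.fun.reshape(-1,2).round(2).tolist()); return o.x
if __name__=='__main__':
    f=load('top')
    print('caster'); c=fit(f,148,200,8,[(35,522,-.127,.042,.016),(233,576,-.127,-.042,.016),(160,68,.063,.042,.046),(345,112,.063,-.042,.046)],[.53,.28,-.25])
    print('tray'); fit(f,276,216,14,[(62,178,.04,.031,.026),(302,80,.04,-.031,.026),(436,402,-.04,-.031,.026),(195,512,-.04,.031,.026),(122,275,.018,.027,.004),(325,200,.018,-.027,.004)],[.5,-.1,.4])
    print('comb8'); fit(f,326,236,14,[(210,355,0,.02,.055),(380,345,0,-.02,.055),(130,378,0,.036,.035),(450,355,0,-.036,.035)],[.43,-.27,.1])
    print('broad'); fit(f,326,236,14,[(230,133,0,.011,.055),(324,125,0,-.011,.055),(112,158,0,.036,.035),(432,133,0,-.036,.035)],[.43,-.27,.1])
E
python3 fit.py
python3 - <<'E'
from h import *
f=load('top')
P=cloud(f); np.set_printoptions(linewidth=250)
for n,(u,v) in dict(buf=(244,261),beak=(242,233),small=(241,209)).items():
    print(n,P[v,u].round(3), pix(f,u,v,{'buf':.146,'beak':.091,'small':.086}[n]).round(4))
print((P[253:276,332:362,2]*1000).round(0).astype(int))
crop(f,222,196,272,276,7,'d4.png')
crop(load('scene'),325,245,370,295,12,'d5.png')
E
```

```text
caster
[ 0.529   0.2743 -0.2589] -14.83
[[-0.64, 0.94], [0.15, 0.76], [-0.95, -1.35], [1.43, -0.41]]
tray
[ 0.5056 -0.101   0.3832] 21.95
[[-0.4, 0.36], [0.52, 0.08], [0.51, -0.04], [-0.46, -0.51], [-0.62, 0.53], [0.46, -0.41]]
comb8
[ 0.4224 -0.2665  0.0612] 3.5
[[-0.34, 0.22], [0.4, 0.05], [-0.06, -0.17], [0.01, -0.11]]
broad
[ 0.4723 -0.2634  0.0713] 4.09
[[-0.14, 0.04], [0.18, 0.06], [0.01, -0.05], [-0.05, -0.06]]
buf [0.411 0.04  0.148] [0.411  0.0403 0.146 ]
beak [0.522 0.064 0.005] [0.5053 0.054  0.091 ]
small [0.582 0.059 0.086] [0.5818 0.0587 0.086 ]
[[ 1  7  6 32 32  7  9  6  7  7  4  5  7  8 11  8  8  5  6  6  7  5 25 24 10  5  3  2  2 -1]
 [-1  5  6 24 28  5 11  8  6  5  8  6  6  6  5  8  7  8  8 12  5  8 22 27  3  6  1  0  0  1]
 [ 1  5  9 26 24  7  5  6  7  5  4  6  8  9  7  9  7  5  7  6  6  9 22 33 32  8  1  0  1 -2]
 [-1  5  7 29 34  6  6  6  6  6  8  4  7  6  5  5  6  6  7  8  7  7 17 32 33 10  2  3  1  0]
 [-1  8  7 30 30 10  5  9  6  7  4  9  7  7  7  7  9  6  6  7  2  8 11 31 31  8  4  0  1  1]
 [ 0  6  8 22 31 27  7  7  9  5  8  9  8  8  6  9  4  4  7 10  9  9 1
[... 905 characters left out ...]
 8  5  4  8  7  6  6  9  8  6  5  5  4  3  1  1]
 [ 2 -1  5 10  7  5  6  5  8  3  9  7  7  4  5  1  4  1  3  4  1  1  1  1  1  3  1 -5 -1  1]
 [ 2  0  1 -1  2  0  1 -1  2  1  3  2  1  0  2 -2  0  0  2  2  1  1  3  0  4  0  2  2  0  1]
 [ 1 -2  1  1  1  1 -1  2  2  4 -1 -1  0  2  2  3  1  1 -1  3  0 -2  2  4  2  2  3  1  1  0]
 [ 1  1  0  1  2  0  2  0 -1  0  2  2 -1 -1  2  0  0  1  4  0  0  0  0  3 -1  1 -2  3 -2 -1]
 [-1  4  1  3  0  0  0  1  5  2  4 -2  5  4 -1  2  0 -2 -1  3  1  0  1  0  5  3  0  2  1  2]
 [-1  1  2  1  1  0  3  0  1 -1  3  1  1  1  2 -1  0  2  0  1  1  1  1 -1  3 -3  1  1 -3  0]
 [ 0  1  1  1  0  0  1  1  1  1  0  0  1  0 -1 -1  3  0  0  0 -3  4  3  0 -2 -2  1 -3 -1  2]]
```

View pics/d4.png

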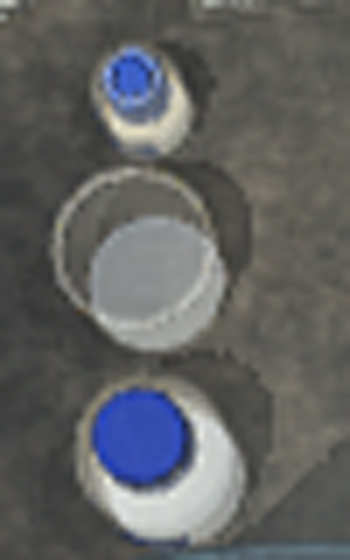

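View pics/d5.png

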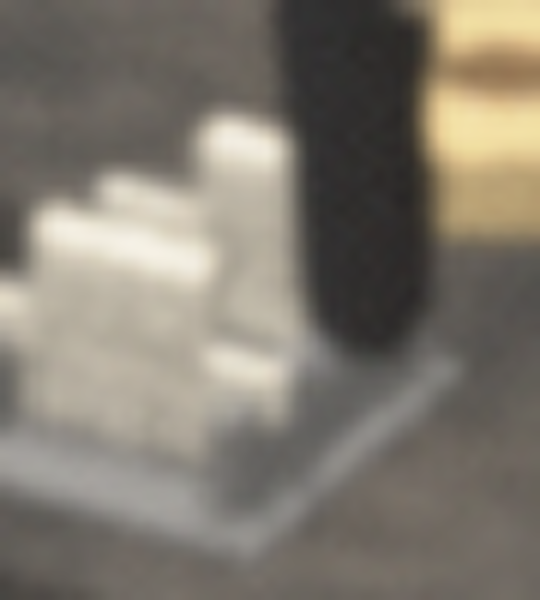

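```bash
cat > ov.py <<'E'
from h import *
def T(p,a): 
    c,q=np.cos(p[2]),np.sin(p[2]); return np.array([p[0]+c*a[0]-q*a[1],p[1]+q*a[0]+c*a[1],a[2]])
def overlay(f,pose,segs,x0,y0,x1,y1,s,name):
    im=cv2.resize(f['color'][y0:y1,x0:x1],None,fx=s,fy=s,interpolation=cv2.INTER_CUBIC)
    for a,b,col in segs:
        q=[tuple(int(round(k)) for k in ((proj(f,T(pose,e))-[x0,y0]+.5)*s-.5)) for e in (a,b)]
        cv2.line(im,q[0],q[1],col,1,cv2.LINE_AA)
    cv2.imwrite('pics/'+name,im)
def rect(x0,x1,y0,y1,z,col):
    c=[(x0,y0,z),(x1,y0,z),(x1,y1,z),(x0,y1,z)]; return [(c[i],c[(i+1)%4],col) for i in range(4)]
def caster_segs(g):
    R,G,B,Y=(0,0,255),(0,255,0),(255,0,0),(0,255,255)
    s=rect(-.127,.063,-.042,.042,.016,G)
    s+=[((.04,-.033,.016),(.04,.033,.016),R),((.04,-.033,.046),(.04,.033,.046),R)]
    for y in(-.033,.033):
        s+=[((.04,y,.038),(.02,y,.038),B),((-.04-g,y,.038),(-.02-g,y,.038),B)]
    s+=[((-.04-g,-.033,.016),(-.04-g,.033,.016),R),((-.04-g,-.036,.044),(-.04-g,.036,.044),Y)]
    return s
E
python3 - <<'E'
from ov import *
f=load('top')
p=[.5270,.2755,np.radians(-14.6)]
overlay(f,p,caster_segs(.045),146,200,206,276,10,'e1.png')
g=load('scene'); overlay(g,p,caster_segs(.045),160,200,235,240,10,'e2.png')
E
```

```text
(no output)
```

View pics/e1.png

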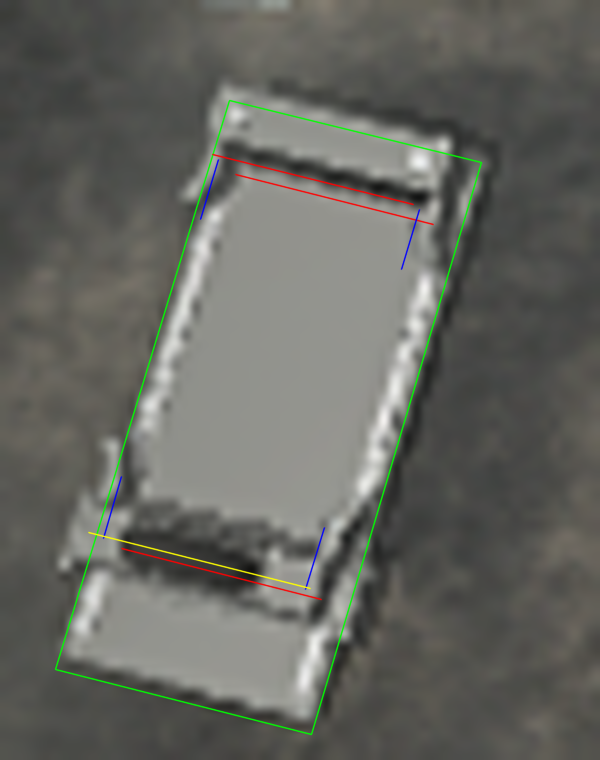

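View pics/e2.png

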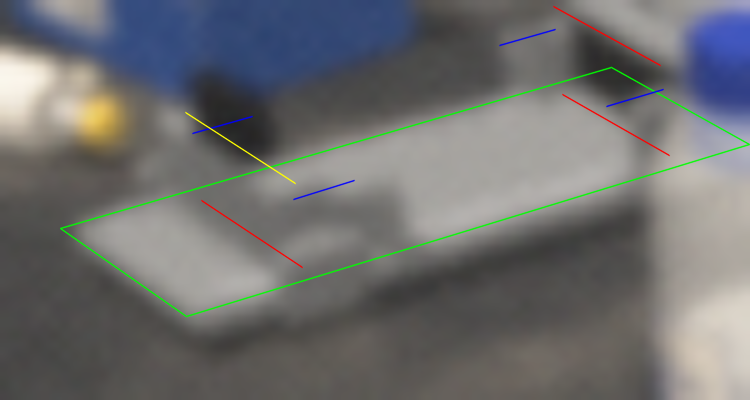

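```bash
python3 - <<'E'
from ov import *
f=load('top')
p=[.5315,.2765,np.radians(-14.6)]
def segs(g):
    s=caster_segs(g); M=(255,0,255)
    s+=rect(.04,.056,-.037,.037,.046,M)
    return s
overlay(f,p,segs(.040)+rect(-.058-.040,-.046-.04,-.02,.02,.064,(255,255,0)),146,200,206,276,10,'e3.png')
E
```

```text
(no output)
```

View pics/e3.png

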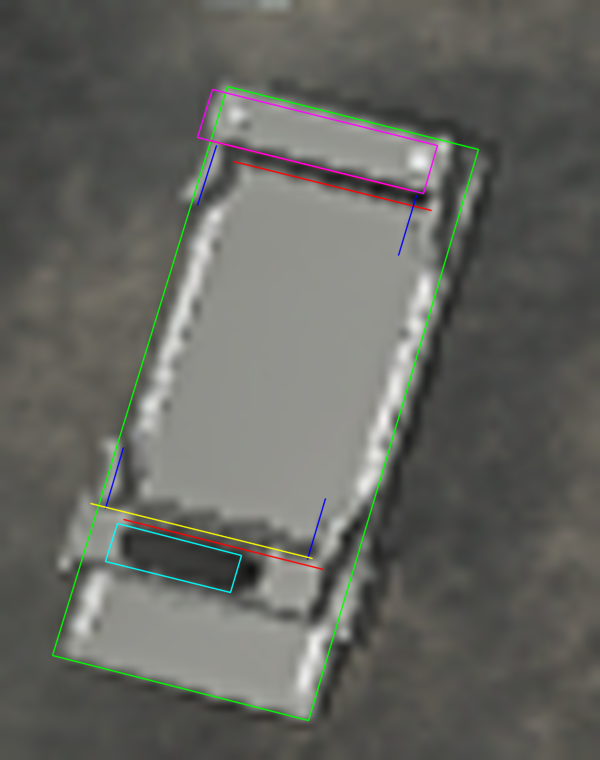

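```bash
cat > rel.py <<'E'
import sys
from h import *
from scipy.spatial.transform import Rotation as Ro
def rel(x,y,z,yaw,half=True):
    s=r.read_state(); R=Ro.from_quat(s['tool_rot']).as_matrix()
    cur=np.degrees(np.arctan2(R[1,0],R[0,0])); d=(yaw-cur+180)%360-180
    if half: d=(d+90)%180-90
    # desired tool: z straight down, x at cur+d
    a=np.radians(cur+d); c,q=np.cos(a),np.sin(a)
    Rt=np.array([[c,q,0],[q,-c,0],[0,0,-1.]])
    rv=np.degrees(Ro.from_matrix(R.T@Rt).as_rotvec())
    sh=R.T@(np.array([x,y,z])-s['position'])
    sh2=Rt.T@(np.array([x,y,z])-s['position'])
    print('t %.2f pos %s yaw %.2f tilt %.2f j %s gap %.3f F %s'%(s['time_s'],s['position'].round(4),cur,np.degrees(np.arccos(-R[2,2])),s['joint_positions'].round(2),s['finger_gap'],s['ft_force'].round(1)))
    print('shift(tool now, mm)',(sh*1000).round(1),' shift(after turn)',(sh2*1000).round(1),' turn deg',rv.round(2))
if __name__=='__main__':
    a=[float(k) for k in sys.argv[1:5]]; rel(*a,half=len(sys.argv)<6)
E
python3 rel.py .5056 -.101 .021 21.95
```

```text
t 0.50 pos [ 0.156  -0.5534  0.2557] yaw 15.75 tilt 0.00 j [-1.5   0.18  1.61 -0.    1.35 -0.21] gap 0.998 F [-0.3  0.1 -0.7]
shift(tool now, mm) [ 459.2 -340.5  234.7]  shift(after turn) [ 493.3 -289.   234.7]  turn deg [-0.  -0.  -6.2]
```

```bash
python3 -m creep '[[[0,0,0],[0,0,-6.2],1],[[0.041,-0.024,0.004],[0,0,0],1],[[0.041,-0.024,0.004],[0,0,0],1],[[0.041,-0.024,0.004],[0,0,0],1],[[0.041,-0.024,0.004],[0,0,0],1],[[0.041,-0.024,0.004],[0,0,0],1],[[0.041,-0.024,0.004],[0,0,0],1],[[0.041,-0.024,0.004],[0,0,0],1],[[0.041,-0.024,0.004],[0,0,0],1],[[0.041,-0.024,0.004],[0,0,0],1]]' 20; python3 rel.py .5056 -.101 .021 21.95
```

```text
time_s: 1.5
position: [0.4186, -0.2136, 0.22]
tool_rot: [0.982, 0.19, 0.0, 0.0]
ft_force: [1.0, -0.7, -0.9]
finger_gap: 1.0
t 1.50 pos [ 0.4186 -0.2136  0.22  ] yaw 21.93 tilt 0.06 j [-0.73 -0.02  1.9  -0.    1.26  0.46] gap 1.000 F [ 1.  -0.7 -0.9]
shift(tool now, mm) [122.7 -72.1 199. ]  shift(after turn) [122.8 -71.9 199. ]  turn deg [ 0.06 -0.03 -0.02]
```

```bash
python3 -m creep '[[[0.031,-0.018,0.01],[0,0,0],1],[[0.031,-0.018,0.02],[0,0,0],1],[[0.031,-0.018,0.03],[0,0,0],1],[[0.0298,-0.018,0.03],[0,0,0],1],[[0,0,0.025],[0,0,0],1],[[0,0,0.02],[0,0,0],1],[[0,0,0],[0,0,0],1],[[0,0,0],[0,0,0],1],[[0,0,0],[0,0,0],1],[[0,0,0],[0,0,0],1]]'; python3 - <<'E'
from h import *
f=grab('top'); crop(f,256,200,326,270,8,'f1.png')
g=grab('scene'); crop(g,260,180,360,280,7,'f2.png')
E
python3 rel.py .5056 -.101 .021 21.95
```

```text
time_s: 2.5
position: [0.5055, -0.1032, 0.0862]
tool_rot: [0.982, 0.19, 0.001, 0.001]
ft_force: [0.6, 1.0, 0.6]
finger_gap: 0.997
t 2.60 pos [ 0.5052 -0.103   0.0858] yaw 21.92 tilt 0.12 j [-0.43  0.28  1.88  0.    0.99  0.76] gap 0.998 F [ 0.   0.1 -0.3]
shift(tool now, mm) [ 1.1 -1.8 64.8]  shift(after turn) [ 1.1 -1.7 64.8]  turn deg [ 0.08 -0.08 -0.03]
```

View pics/f1.png

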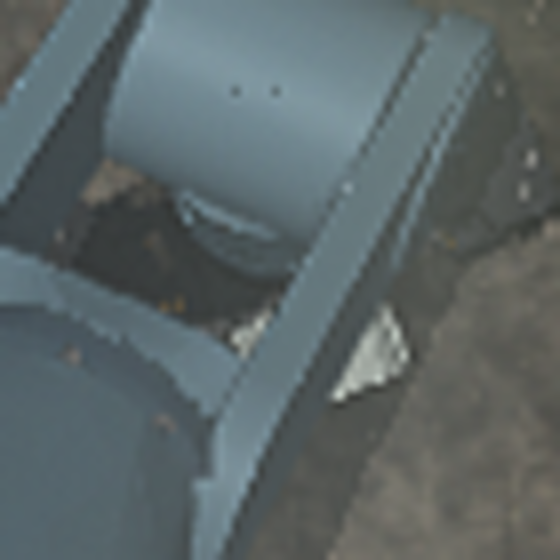

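View pics/f2.png

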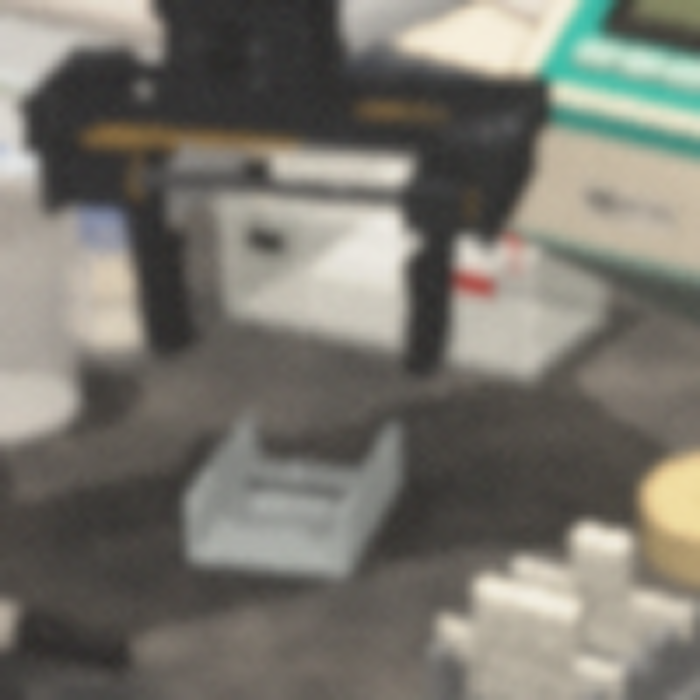

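The fingers straddle the tray (fingers in crop at about (170,340) and (425,365), tray below). Descending and gripping.

```bash
python3 -m creep '[[[0.001,-0.0018,0.015],[0,0,0],1],[[0,0,0.015],[0,0,0],1],[[0,0,0.015],[0,0,0],1],[[0,0,0.01],[0,0,0],1],[[0,0,0.0095],[0,0,0],1],[[0,0,0],[0,0,0],1],[[0,0,0],[0,0,0],0.3],[[0,0,0],[0,0,0],0.2],[[0,0,0],[0,0,0],0],[[0,0,0],[0,0,0],0]]' 15;  python3 rel.py .5056 -.101 .021 21.95
```

```text
time_s: 3.6
position: [0.5053, -0.1006, 0.0208]
tool_rot: [0.982, 0.19, 0.0, 0.0]
ft_force: [-0.9, 0.6, 1.2]
finger_gap: 0.699
t 3.60 pos [ 0.5053 -0.1006  0.0208] yaw 21.95 tilt 0.06 j [-0.43  0.4   1.89  0.    0.85  0.76] gap 0.699 F [-0.9  0.6  1.2]
shift(tool now, mm) [ 0.2  0.5 -0.2]  shift(after turn) [ 0.2  0.5 -0.2]  turn deg [ 0.04 -0.04 -0.  ]
```

```bash
python3 -m creep '[[[0,0,-0.01],[0,0,0],-0.5],[[0,0,-0.02],[0,0,0],-0.5],[[0,0,-0.04],[0,0,0],-0.5],[[0,0,-0.045],[0,0,0],-0.5],[[0,0,-0.045],[0,0,0],-0.5],[[0,0,-0.045],[0,0,7.3],-0.5],[[0,0,0],[0,0,7.3],-0.5],[[0,0,0],[0,0,7.3],-0.5],[[0,0,0],[0,0,7.3],-0.5],[[0,0,0],[0,0,7.35],-0.5]]' 15;  python3 rel.py .5277 .2739 .10 -14.6
```

```text
time_s: 4.6
position: [0.5047, -0.1004, 0.2261]
tool_rot: [0.992, -0.13, 0.0, 0.0]
ft_force: [-0.0, -0.9, 0.4]
finger_gap: 0.704
t 4.60 pos [ 0.5047 -0.1004  0.2261] yaw -14.90 tilt 0.05 j [-0.43  0.07  1.79  0.    1.28  1.4 ] gap 0.704 F [-0.  -0.9  0.4]
shift(tool now, mm) [ -74.1 -367.6  126. ]  shift(after turn) [ -72.1 -368.   126.1]  turn deg [ 0.01 -0.05 -0.3 ]
```

```bash
python3 -m creep '[[[-0.0081,-0.03,0],[0,0,0],-0.5],[[-0.0081,-0.042,0],[0,0,0],-0.5],[[-0.0081,-0.042,0],[0,0,0],-0.5],[[-0.0081,-0.042,0],[0,0,0],-0.5],[[-0.0081,-0.042,0],[0,0,0],-0.5],[[-0.0081,-0.042,0],[0,0,0],-0.5],[[-0.0081,-0.042,0],[0,0,0],-0.5],[[-0.0081,-0.042,0],[0,0,0],-0.5],[[-0.0081,-0.042,0],[0,0,0],-0.5],[[0,0,0],[0,0,0],-0.5]]' 15;  python3 rel.py .5277 .2739 .10 -14.6
```

```text
time_s: 5.6
position: [0.5258, 0.2766, 0.2259]
tool_rot: [0.992, -0.125, 0.0, -0.001]
ft_force: [0.2, -0.8, 0.0]
finger_gap: 0.702
t 5.60 pos [0.5258 0.2766 0.2259] yaw -14.32 tilt 0.11 j [0.28 0.25 1.59 0.   1.3  2.1 ] gap 0.702 F [ 0.2 -0.8  0. ]
shift(tool now, mm) [  2.5   2.4 125.9]  shift(after turn) [  2.5   2.1 125.9]  turn deg [-0.11 -0.01  0.28]
```

```bash
python3 -m creep '[[[0.0025,0.0022,0.03],[0,0,0.28],-0.5],[[0,0,0.04],[0,0,0],-0.5],[[0,0,0.04],[0,0,0],-0.5],[[0,0,0.026],[0,0,0],-0.5],[[0,0,0],[0,0,0],-0.5],[[0,0,0],[0,0,0],-0.5],[[0,0,0],[0,0,0],-0.5],[[0,0,0],[0,0,0],-0.5],[[0,0,0],[0,0,0],-0.5],[[0,0,0],[0,0,0],-0.5]]' 15;  python3 rel.py .5277 .2739 .09 -14.6
python3 - <<'E'
from ov import *
f=grab('top'); crop(f,136,195,216,275,8,'g1.png')
g=grab('scene'); crop(g,150,150,260,240,7,'g2.png')
E
```

```text
time_s: 6.6
position: [0.5289, 0.2695, 0.0902]
tool_rot: [0.992, -0.129, 0.001, -0.0]
ft_force: [0.5, -0.4, -0.7]
finger_gap: 0.702
t 6.60 pos [0.5289 0.2695 0.0902] yaw -14.88 tilt 0.09 j [ 0.27  0.42  1.67 -0.    1.05  2.1 ] gap 0.702 F [ 0.5 -0.4 -0.7]
shift(tool now, mm) [-2.3 -4.   0.2]  shift(after turn) [-2.3 -4.   0.2]  turn deg [-0.04 -0.08 -0.28]
```

View pics/g1.png

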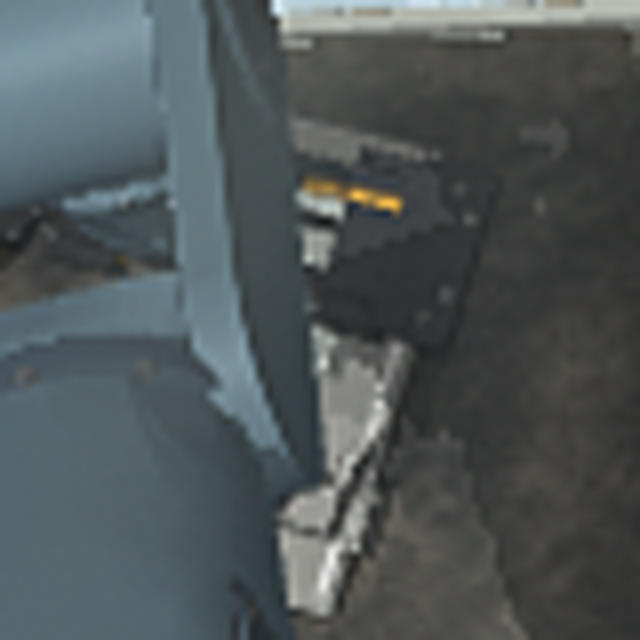

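View pics/g2.png

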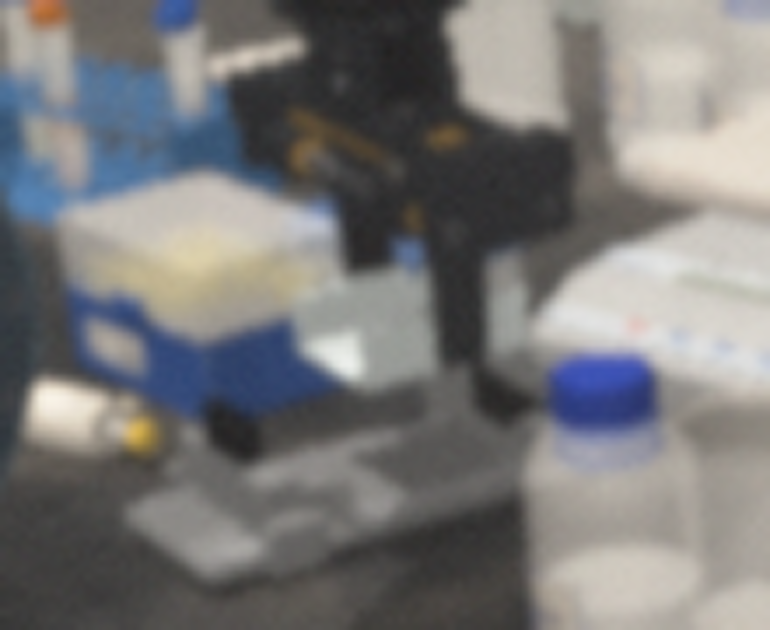

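```bash
python3 - <<'E'
from ov import *
f=load('top')
p=np.array([.5306,.2731,np.radians(-14.7)])
def loc(u,v,z):
    w=pix(f,146+(u+.5)/10-.5,200+(v+.5)/10-.5,z)[:2]-p[:2]; c,q=np.cos(p[2]),np.sin(p[2]); return np.array([c*w[0]+q*w[1],-q*w[0]+c*w[1]])*1000
for n,u,v,z in [('bright mid',287,350,.016),('walltop front mid',333.5,115,.046),('grip',190,560,.064),('rear mid',187,687,.016),('postmid',328,138,.046)]: print(n,loc(u,v,z).round(1))
for z in(.04,.07,.1): print(pix(f,139,203,z),pix(f,138,218,z))
E
```

```text
bright mid [-15.    1.9]
walltop front mid [57.3  1. ]
grip [-91.4  -1.8]
rear mid [-126.4    1.2]
postmid [49.7  0.5]
[0.61489878 0.38845473 0.04      ] [0.56613662 0.38928723 0.04      ]
[0.60734939 0.37916016 0.07      ] [0.55942729 0.37997832 0.07      ]
[0.59980001 0.36986559 0.1       ] [0.55271796 0.37066941 0.1       ]
```

```bash
python3 - <<'E'
from h import *
f=load('top'); P=cloud(f)
print((P[200:235:4,90:140:5,2]*1000).round(0))
E
python3 rel.py .5129 .2785 .055 -14.7
```

```text
[[  3.  85.  83.  74.   5. 434. 436. 430. 431. 428.]
 [  7.  76.  84.  75.  74. 440. 437. 431. 432. 427.]
 [ -2.  87.  81.  80.  79. 446. 448. 424. 421. 425.]
 [  2.  78.  76.  72.  78. 459. 452. 411. 417. 417.]
 [ -2.  72.  79.  85.  76. 457. 461. 420. 411. 410.]
 [ 81.  85.  74.  72.  79. 463. 468. 429. 402.  nan]
 [ 67.  80.  80.  72.  82. 471. 477. 441. 397. 178.]
 [ -2.  -2.  21.  30.  54. 476. 477. 449. 400.  -6.]
 [  0.   6.   1.   1.  -1. 485. 486. 459. 413.   1.]]
t 6.70 pos [0.5286 0.2694 0.0896] yaw -14.88 tilt 0.03 j [ 0.27  0.42  1.67 -0.    1.05  2.1 ] gap 0.702 F [-0.6  0.9 -0.7]
shift(tool now, mm) [-17.5  -4.8  34.6]  shift(after turn) [-17.5  -4.8  34.6]  turn deg [-0.02 -0.03 -0.18]
```

```bash
python3 -m creep '[[[-0.0090,-0.0024,0],[0,0,0],-0.5],[[-0.0085,-0.0024,0],[0,0,-0.18],-0.5],[[0,0,0.01],[0,0,0],-0.5],[[0,0,0.008],[0,0,0],-0.5],[[0,0,0],[0,0,0],-0.5],[[0,0,0],[0,0,0],-0.5],[[0,0,0],[0,0,0],-0.5],[[0,0,0],[0,0,0],-0.5],[[0,0,0],[0,0,0],-0.5],[[0,0,0],[0,0,0],-0.5]]' 15;  python3 rel.py .5129 .2785 .038 -14.7
python3 - <<'E'
from ov import *
f=grab('top'); crop(f,136,195,216,275,8,'g3.png')
g=grab('scene'); crop(g,150,150,260,240,7,'g4.png')
E
```

```text
time_s: 7.7
position: [0.513, 0.2785, 0.0714]
tool_rot: [0.992, -0.128, 0.0, -0.0]
ft_force: [-0.3, -0.1, -0.8]
finger_gap: 0.703
t 7.70 pos [0.513  0.2785 0.0714] yaw -14.71 tilt 0.02 j [ 0.29  0.43  1.71 -0.    1.01  2.12] gap 0.703 F [-0.3 -0.1 -0.8]
shift(tool now, mm) [-0.1 -0.  33.4]  shift(after turn) [-0.1 -0.  33.4]  turn deg [-0.01 -0.02 -0.01]
```

View pics/g4.png

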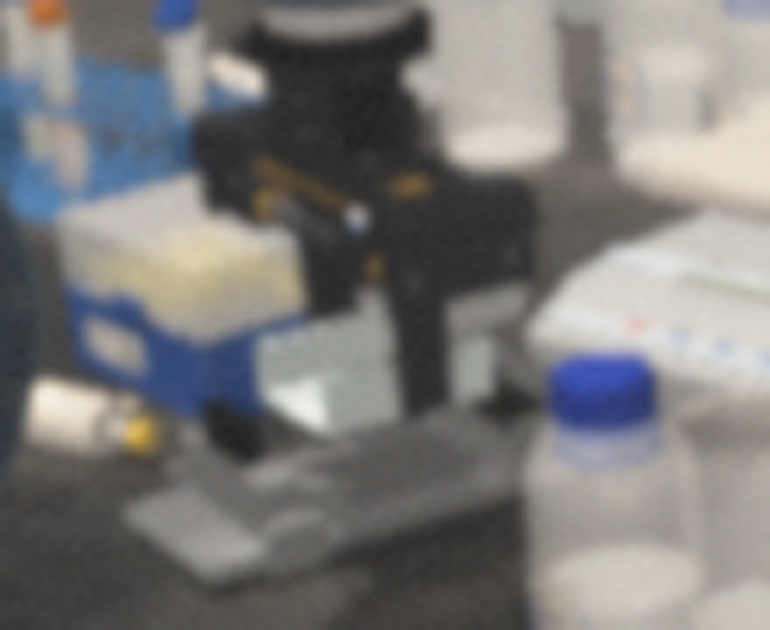

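View pics/g3.png

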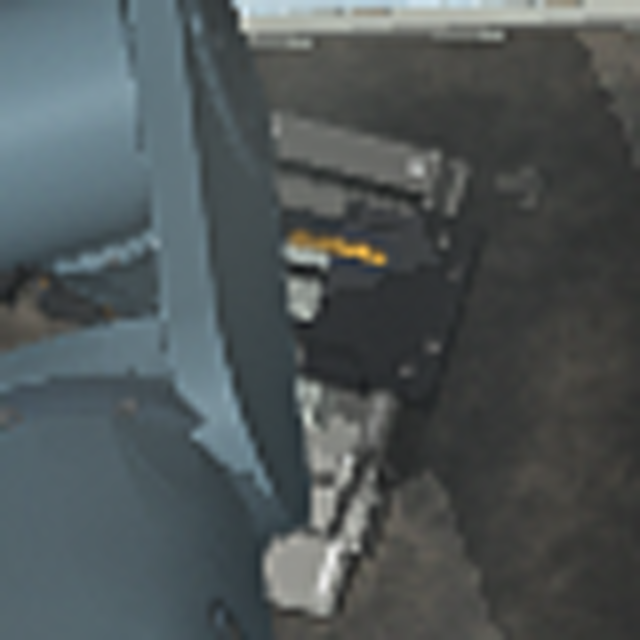

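```bash
python3 -m creep '[[[0,0,0.008],[0,0,0],-0.5],[[0,0,0.008],[0,0,0],-0.5],[[0,0,0.006],[0,0,0],-0.5],[[0,0,0.004],[0,0,0],-0.5],[[0,0,0.003],[0,0,0],-0.5],[[0,0,0.002],[0,0,0],-0.5],[[0,0,0.0015],[0,0,0],-0.5],[[0,0,0],[0,0,0],-0.5],[[0,0,0],[0,0,0],-0.5],[[0,0,0],[0,0,0],-0.5]]' 15;  python3 rel.py .5265 .2749 .038 -14.7
python3 - <<'E'
from ov import *
g=grab('scene'); crop(g,150,150,260,240,7,'g5.png')
f=grab('top'); p=[.5308,.2738,np.radians(-14.7)]
overlay(f,p,caster_segs(.041)+rect(-.0585,.0215,-.031,.031,.0425,(255,0,255)),136,195,216,275,8,'g6.png')
E
```

```text
time_s: 8.8
position: [0.5129, 0.2785, 0.039]
tool_rot: [0.992, -0.128, 0.0, -0.0]
ft_force: [0.9, 0.3, 0.2]
finger_gap: 0.701
t 8.80 pos [0.5129 0.2785 0.039 ] yaw -14.70 tilt 0.02 j [0.29 0.48 1.71 0.   0.95 2.12] gap 0.701 F [0.9 0.3 0.2]
shift(tool now, mm) [14.1  0.1  1. ]  shift(after turn) [14.1  0.1  1. ]  turn deg [-0.01 -0.02 -0.  ]
```

View pics/g5.png

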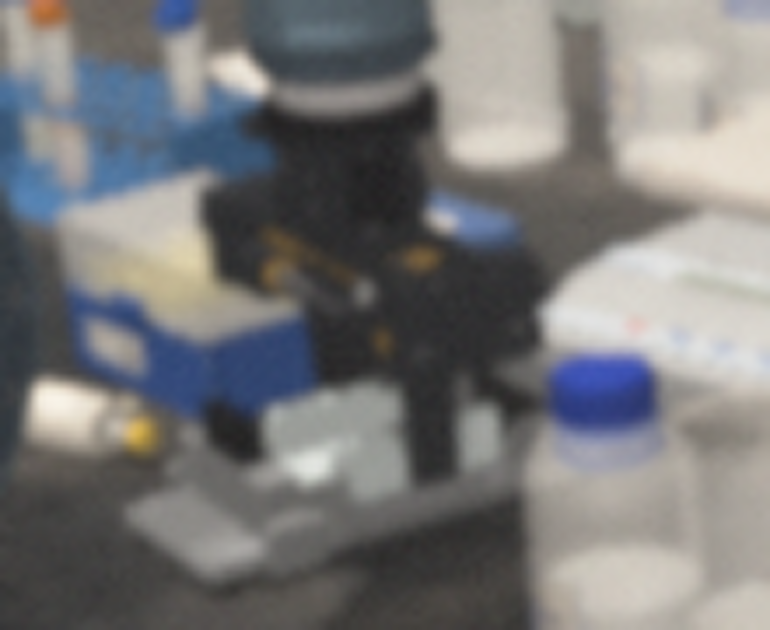

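View pics/g6.png

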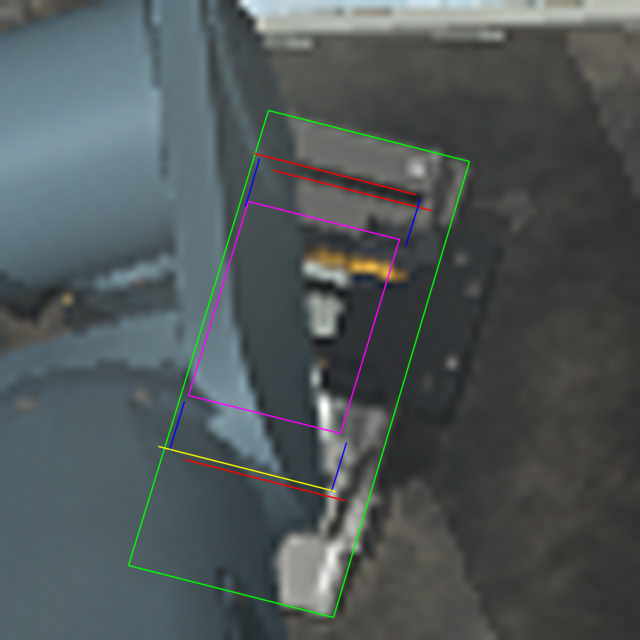

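```bash
python3 -m creep '[[[0,0,0.001],[0,0,0],-0.5],[[0.002,0,0],[0,0,0],-0.5],[[0.002,0,0],[0,0,0],-0.5],[[0.002,0,0],[0,0,0],-0.5],[[0.002,0,0],[0,0,0],-0.5],[[0.002,0,0],[0,0,0],-0.5],[[0,0,0],[0,0,0],-0.5],[[0,0,0],[0,0,0],-0.5],[[0,0,0],[0,0,0],-0.5],[[0,0,0],[0,0,0],-0.5]]' 15;  python3 rel.py .5265 .2749 .038 -14.7; python3 -c "
from h import *
print(r.read_state()['ft_torque'])"
```

```text
time_s: 9.9
position: [0.522, 0.2759, 0.0375]
tool_rot: [0.992, -0.128, -0.0, 0.0]
ft_force: [-2.6, 0.3, -0.6]
finger_gap: 0.701
t 9.90 pos [0.522  0.2759 0.0375] yaw -14.69 tilt 0.05 j [0.29 0.5  1.69 0.   0.96 2.11] gap 0.701 F [-2.6  0.3 -0.6]
shift(tool now, mm) [ 4.6 -0.1 -0.5]  shift(after turn) [ 4.6 -0.1 -0.5]  turn deg [0.02 0.04 0.01]
[0.19812428 0.41872799 0.15222159]
```

```bash
python3 -m creep '[[[0.001,0,0],[0,0,0],-0.5],[[0.001,0,0],[0,0,0],-0.5],[[0.001,0,0],[0,0,0],-0.5],[[0.001,0,0],[0,0,0],-0.5],[[0,0,0],[0,0,0],-0.5],[[0,0,0],[0,0,0],-0.5],[[0,0,0],[0,0,0],-0.5],[[0,0,0],[0,0,0],-0.5],[[0,0,0],[0,0,0],-0.5],[[0,0,0],[0,0,0],-0.5]]' 15;  python3 rel.py .5265 .2749 .038 -14.7; python3 -c "
from ov import *
print(r.read_state()['ft_torque'])
g=grab('scene'); crop(g,150,150,260,240,7,'g7.png')
f=grab('top');  crop(f,136,195,216,275,8,'g8.png')
print(r.read_state()['ft_torque'],r.read_state()['ft_force'])"
```

```text
time_s: 10.9
position: [0.5231, 0.2752, 0.0369]
tool_rot: [0.992, -0.127, -0.003, 0.001]
ft_force: [-11.8, 2.4, 4.5]
finger_gap: 0.703
t 10.90 pos [0.5231 0.2752 0.0369] yaw -14.65 tilt 0.38 j [0.28 0.5  1.69 0.   0.96 2.11] gap 0.703 F [-11.8   2.4   4.5]
shift(tool now, mm) [ 3.4 -0.6 -1.1]  shift(after turn) [ 3.4 -0.6 -1.1]  turn deg [0.13 0.35 0.05]
[0.47513856 1.8286944  0.3299596 ]
[0.4295928  1.77426558 0.26294545] [-11.74045311   1.84633749   4.79743537]
```

View pics/g7.png

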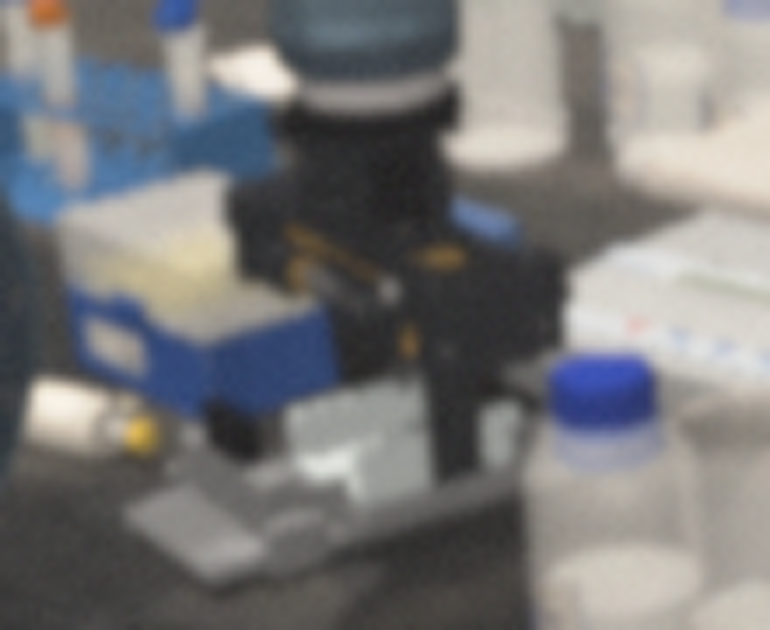

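View pics/g8.png

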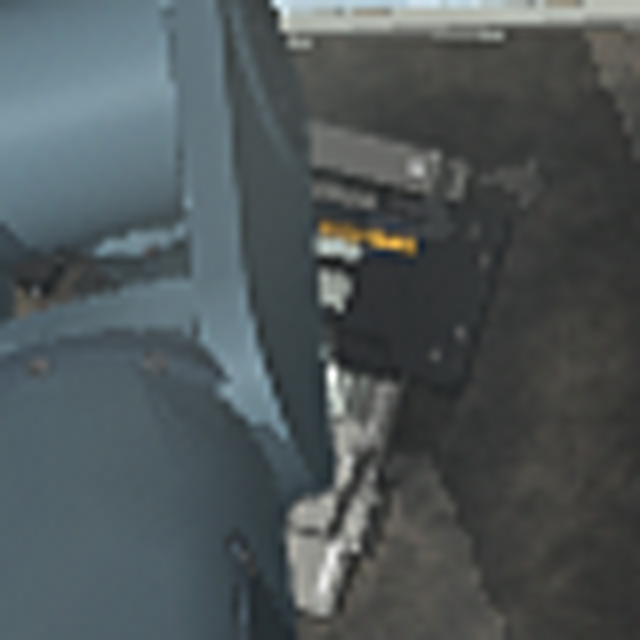

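```bash
python3 - <<'E'
from ov import *
g=load('scene'); f=load('top')
p=[.5308,.2738,np.radians(-14.7)]
def tr(x): 
    R=[]
    for z in(.0165,.0425): R+=rect(x-.04,x+.04,-.031,.031,z,(255,0,255))
    return R
R=(0,0,255);G=(0,255,0)
S=rect(-.127,.063,-.042,.042,.016,G)+[((.04,-.037,.046),(.04,.037,.046),R),((.04,-.037,.016),(.04,.037,.016),R)]
overlay(g,p,S+tr(-.0078),175,185,235,235,13,'h1.png')
crop(g,175,185,235,235,13,'h2.png')
overlay(f,p,S+tr(-.0078),160,205,205,255,12,'h3.png')
E
```

```text
(no output)
```

View pics/h1.png

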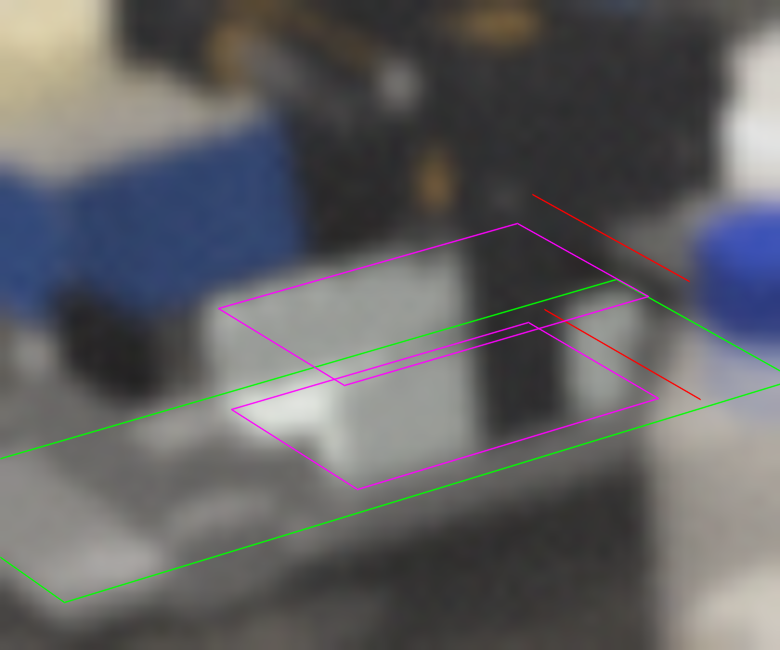

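View pics/h2.png

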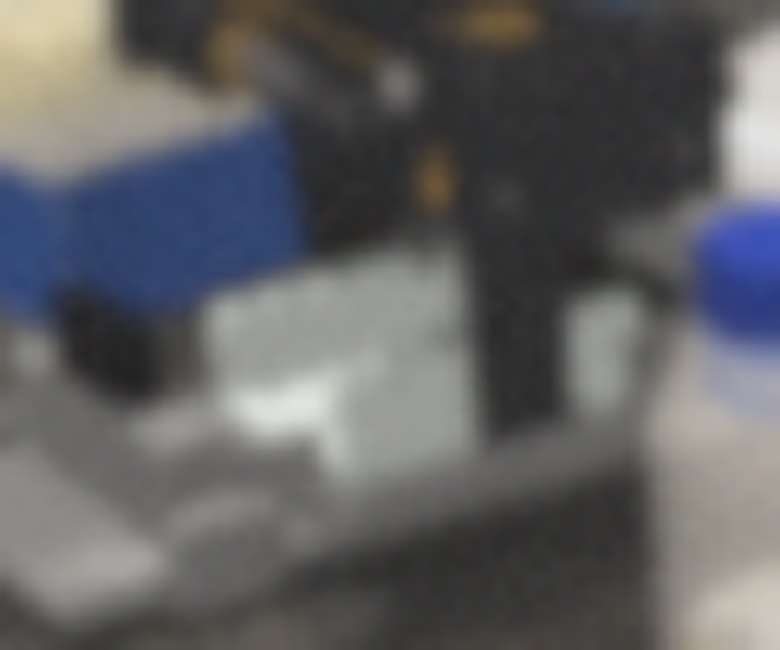

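View pics/h3.png

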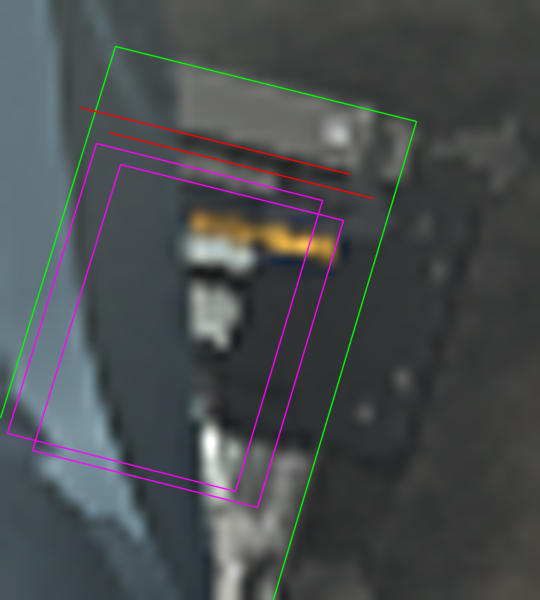

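```bash
python3 - <<'E'
from ov import *
g=load('scene'); 
old=cv2.imread('pics/scene0.png')
p=[.5308,.2738,np.radians(-14.7)]
B=(255,0,0);R=(0,0,255)
L=[]
for y in(-.033,.033):
    L+=[((.02,y,.016),(.02,y,.038),B),((.02,y,.038),(.04,y,.038),B),((.04,y,.016),(.04,y,.046),R),((.02,y,.016),(.04,y,.016),B)]
L+=[((.04,-.033,.046),(.04,.033,.046),R)]
o=dict(g); o['color']=old
a=(200,185,236,230,15)
overlay(g,p,L,*a,'i1.png'); crop(o,*a,'i2.png'); overlay(o,p,L,*a,'i3.png')
I=[cv2.imread('pics/i%d.png'%k) for k in(1,2,3)]
cv2.imwrite('pics/i4.png',cv2.resize(np.hstack(I),(800,int(800*I[0].shape[0]/(3*I[0].shape[1])))))
cv2.imwrite('pics/i5.png',cv2.resize(np.hstack(I[1:]),None,fx=.72,fy=.72))
E
```

```text
(no output)
```

View pics/i5.png

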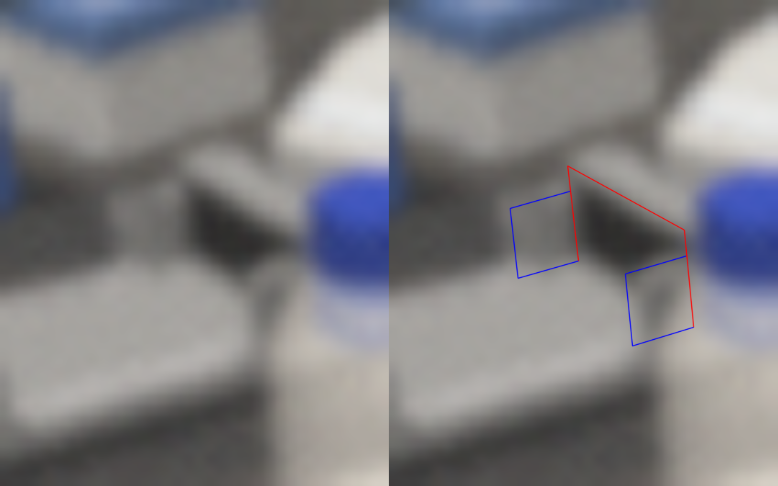

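View pics/i1.png

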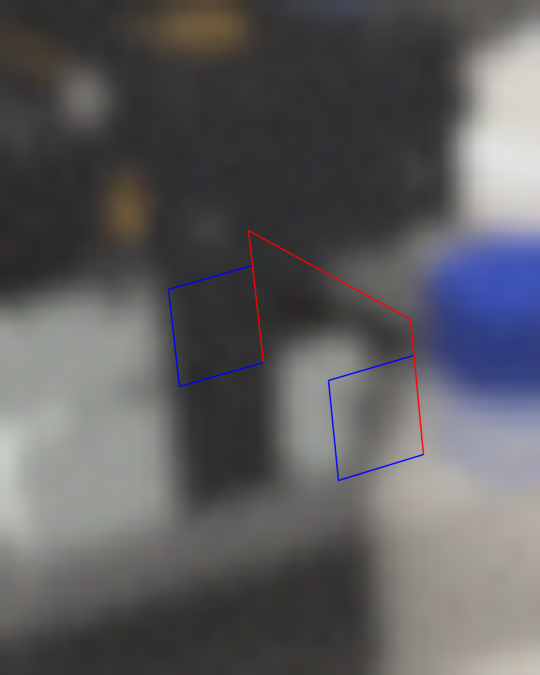

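```bash
python3 - <<'E'
from ov import *
g=load('scene'); p=[.5308,.2738,np.radians(-14.7)]
def mk(src,x,zb,dst):
    im=cv2.imread(src)
    for z in(zb,zb+.026):
        for a,b,c in rect(x-.04,x+.04,-.031,.031,z,(255,0,255)):
            q=[tuple(int(round(k)) for k in ((proj(g,T(p,e))-[150,150]+.5)*7-.5)) for e in(a,b)]
            cv2.line(im,q[0],q[1],c,1,cv2.LINE_AA)
    cv2.imwrite(dst,cv2.resize(im[340:560,200:560],None,fx=2.2,fy=2.2))
mk('pics/g5.png',-.0185,.0182,'pics/j1.png'); mk('pics/g7.png',-.0078,.0165,'pics/j2.png')
E
```

```text
(no output)
```

View pics/j1.png

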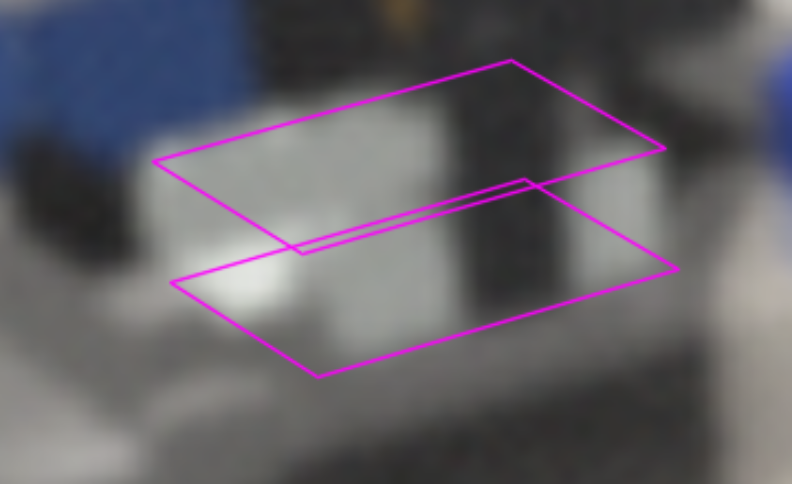

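View pics/j2.png

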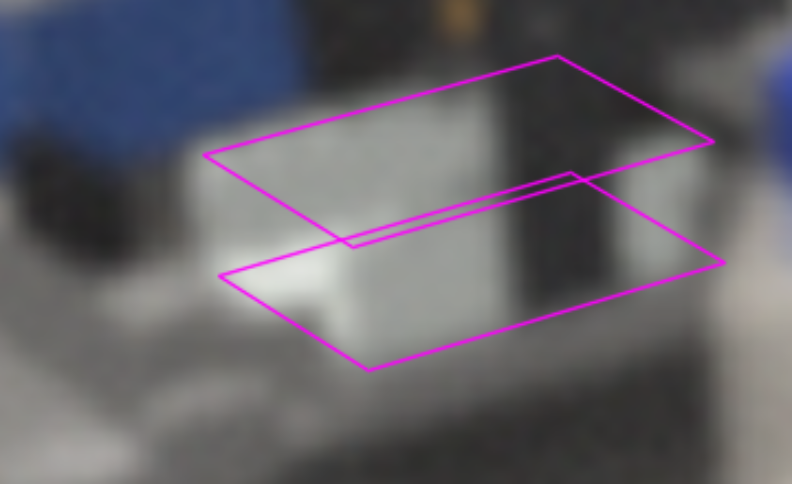

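```bash
python3 -m creep '[[[-0.004,0,0],[0,0,0],-0.5],[[-0.004,0,-0.0005],[0,0,0],-0.5],[[0,0.0015,0],[0,0,0],-0.5],[[0,0.0010,0],[0,0,0],-0.5],[[0,0,0],[0,0,0],-0.5],[[0.002,0,0],[0,0,0],-0.5],[[0.002,0,0],[0,0,0],-0.5],[[0,0,0],[0,0,0],-0.5],[[0,0,0],[0,0,0],-0.5],[[0,0,0],[0,0,0],-0.5]]' 15;  python3 rel.py .5265 .2749 .038 -14.7; python3 -c "
from ov import *
s=r.read_state()
print(s['ft_torque'],s['ft_force'])"
```

```text
time_s: 12.0
position: [0.5218, 0.2735, 0.0381]
tool_rot: [0.992, -0.128, -0.0, 0.0]
ft_force: [0.3, -0.5, -0.7]
finger_gap: 0.704
t 12.00 pos [0.5218 0.2735 0.0381] yaw -14.71 tilt 0.01 j [0.28 0.49 1.7  0.   0.95 2.11] gap 0.704 F [ 0.3 -0.5 -0.7]
shift(tool now, mm) [ 4.2 -2.6  0.1]  shift(after turn) [ 4.2 -2.6  0.1]  turn deg [ 0.    0.01 -0.01]
[ 0.02742928  0.01323778 -0.03395847] [ 0.34535822 -0.48969192 -0.7362376 ]
```

Free now. Advancing again in small steps.

```bash
python3 -m creep '[[[0.001,0,0],[0,0,0],-0.5],[[0.001,0,0],[0,0,0],-0.5],[[0.001,0,0],[0,0,0],-0.5],[[0.001,0,0],[0,0,0],-0.5],[[0.001,0,0],[0,0,0],-0.5],[[0,0,0],[0,0,0],-0.5],[[0,0,0],[0,0,0],-0.5],[[0,0,0],[0,0,0],-0.5],[[0,0,0],[0,0,0],-0.5],[[0,0,0],[0,0,0],-0.5]]' 15;  python3 rel.py .5265 .2749 .038 -14.7; python3 -c "
from ov import *
s=r.read_state()
print(s['ft_torque'],s['ft_force'])"
```

```text
time_s: 13.0
position: [0.5266, 0.2722, 0.0382]
tool_rot: [0.992, -0.128, -0.0, -0.0]
ft_force: [0.3, 0.3, -0.5]
finger_gap: 0.703
t 13.00 pos [0.5266 0.2722 0.0382] yaw -14.71 tilt 0.00 j [0.28 0.5  1.69 0.   0.96 2.1 ] gap 0.703 F [ 0.3  0.3 -0.5]
shift(tool now, mm) [-0.8 -2.5  0.2]  shift(after turn) [-0.8 -2.5  0.2]  turn deg [-0.    0.   -0.01]
[ 0.12205039 -0.01084532 -0.00369701] [ 0.31192896  0.3478738  -0.52370884]
```

```bash
python3 -m creep '[[[0,0,0.0005],[0,0,0],-0.5],[[0,0,0.0005],[0,0,0],-0.5],[[0,0,0.0002],[0,0,0],-0.5],[[0,0,0],[0,0,0],0.7],[[0,0,0],[0,0,0],0.7],[[0,0,0],[0,0,0],0.7],[[0,0,-0.01],[0,0,0],0.7],[[0,0,-0.03],[0,0,0],0.7],[[0,0,-0.04],[0,0,0],0.7],[[0,0,-0.04],[0,0,0],0.7]]' 15;  python3 rel.py .44 .2945 .15 75.3
```

```text
time_s: 14.0
position: [0.5263, 0.2721, 0.1587]
tool_rot: [0.992, -0.128, -0.0, 0.0]
ft_force: [0.8, 0.7, -0.0]
finger_gap: 0.85
t 14.00 pos [0.5263 0.2721 0.1587] yaw -14.71 tilt 0.04 j [0.28 0.32 1.64 0.   1.18 2.1 ] gap 0.850 F [ 0.8  0.7 -0. ]
shift(tool now, mm) [-89.1   0.3   8.7]  shift(after turn) [ 0.2 89.1  8.7]  turn deg [4.000e-02 1.000e-02 8.999e+01]
```

```bash
python3 -m creep '[[[0,0,0],[0,0,-8.5],0.2],[[0,0,0],[0,0,-8.5],-0.1],[[0,0,0],[0,0,-8.5],-0.1],[[0,0,0],[0,0,-8.5],-0.1],[[0,0,0],[0,0,-8.5],-0.1],[[0,0,0],[0,0,-8.5],-0.1],[[0,0,0],[0,0,-8.5],-0.1],[[0,0,0],[0,0,-8.5],-0.1],[[0,0,0],[0,0,-8.5],-0.1],[[0,0,0],[0,0,-8.5],-0.1]]' 15;  python3 rel.py .4415 .2943 .085 75.3;  python3 - <<'E'
from ov import *
g=grab('scene'); crop(g,150,150,260,240,7,'k1.png')
f=grab('top'); crop(f,136,195,216,275,8,'k2.png')
E
```

```text
time_s: 15.0
position: [0.5268, 0.2723, 0.1579]
tool_rot: [0.816, 0.578, 0.0, 0.0]
ft_force: [0.7, -0.2, -0.3]
finger_gap: 0.45
t 15.00 pos [0.5268 0.2723 0.1579] yaw 70.65 tilt 0.05 j [0.28 0.32 1.64 0.   1.18 0.61] gap 0.450 F [ 0.7 -0.2 -0.3]
shift(tool now, mm) [ -7.5 -87.8  72.8]  shift(after turn) [ -0.4 -88.   72.9]  turn deg [ 0.04 -0.03 -4.65]
```

View pics/k1.png

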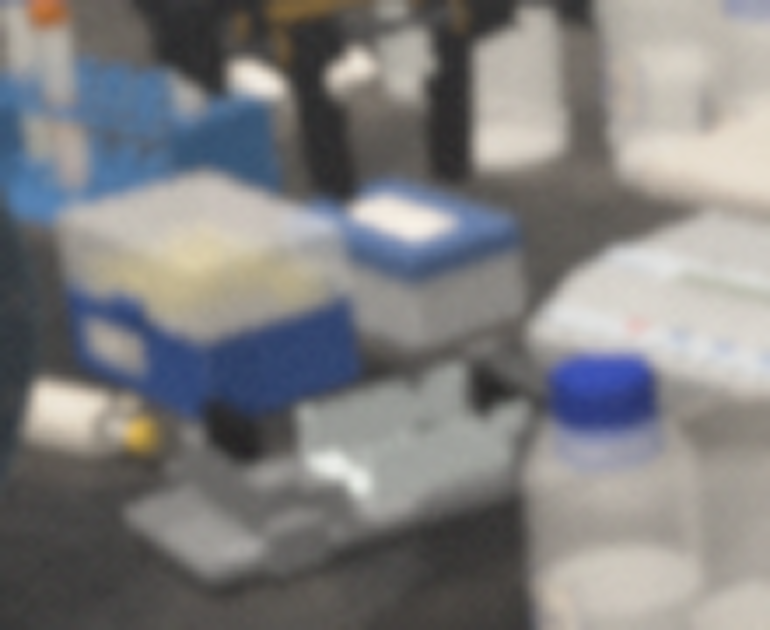

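View pics/k2.png

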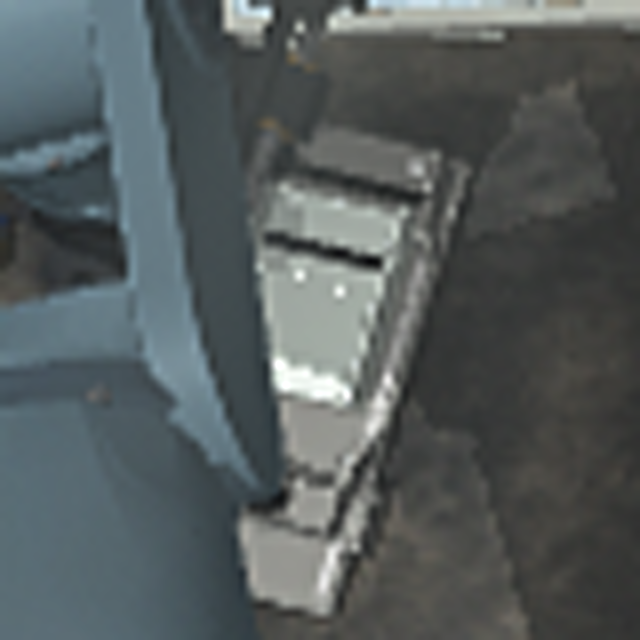

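```bash
python3 -m creep '[[[0,0,0],[0,0,-4.65],-0.1],[[0,-0.03,0],[0,0,0],-0.1],[[0,-0.03,0.01],[0,0,0],-0.1],[[-0.0004,-0.028,0.02],[0,0,0],-0.1],[[0,0,0.02],[0,0,0],-0.1],[[0,0,0.018],[0,0,0],-0.1],[[0,0,0],[0,0,0],-0.1],[[0,0,0],[0,0,0],-0.1],[[0,0,0],[0,0,0],-0.1],[[0,0,0],[0,0,0],-0.1]]' 15;  python3 rel.py .4415 .2943 .064 75.3;  python3 - <<'E'
from ov import *
g=grab('scene'); crop(g,140,150,240,240,8,'l1.png')
f=grab('top'); crop(f,136,195,216,275,8,'l2.png')
E
```

```text
time_s: 16.1
position: [0.4425, 0.295, 0.0902]
tool_rot: [0.794, 0.608, 0.001, 0.0]
ft_force: [0.2, -0.6, -0.6]
finger_gap: 0.45
t 16.10 pos [0.4425 0.295  0.0902] yaw 74.89 tilt 0.12 j [ 0.36  0.3   1.84 -0.    1.    0.63] gap 0.450 F [ 0.2 -0.6 -0.6]
shift(tool now, mm) [-0.9 -0.8 26.2]  shift(after turn) [-0.9 -0.8 26.2]  turn deg [ 0.1  -0.07 -0.41]
```

View pics/l1.png

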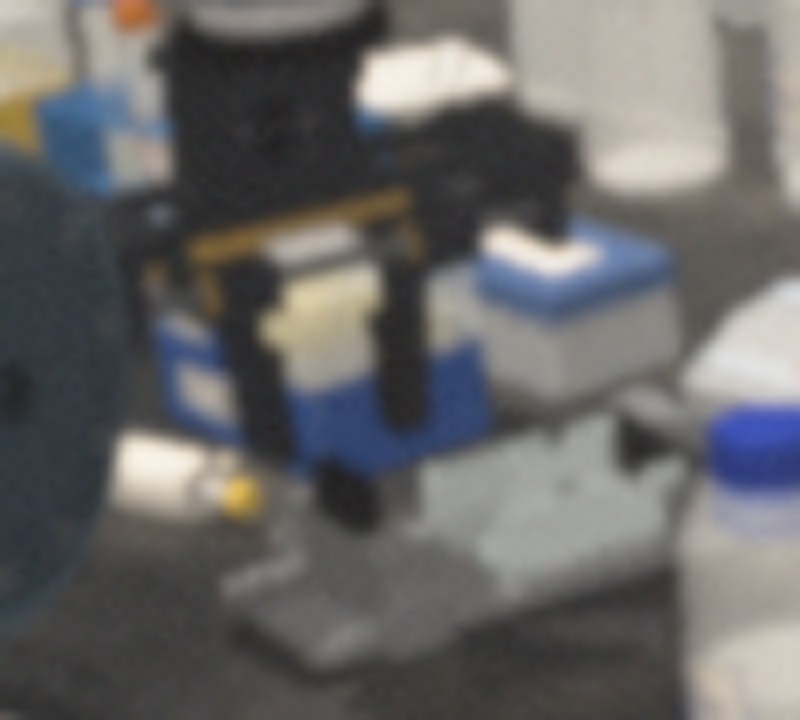

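View pics/l2.png

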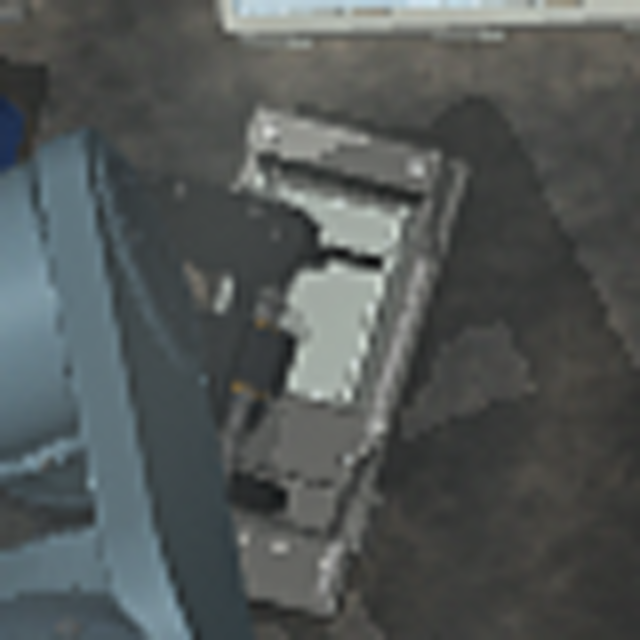

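```bash
python3 -m creep '[[[-0.0009,-0.0008,0.01],[0,0,-0.4],-0.1],[[0,0,0.01],[0,0,0],-0.1],[[0,0,0.005],[0,0,0],-0.1],[[0,0,0],[0,0,0],-0.1],[[0,0,0],[0,0,0],-0.1],[[0,0,0],[0,0,0],-0.6],[[0,0,0],[0,0,0],-0.9],[[0,0,0],[0,0,0],-0.9],[[0,0,0],[0,0,0],-0.9],[[0,0,0],[0,0,0],-0.9]]' 15;  python3 rel.py .4415 .2943 .064 75.3;  python3 - <<'E'
from ov import *
g=grab('scene'); crop(g,140,150,240,240,8,'l3.png')
E
```

```text
time_s: 17.2
position: [0.4408, 0.2941, 0.0643]
tool_rot: [0.792, 0.611, 0.0, 0.0]
ft_force: [0.4, -0.6, 0.6]
finger_gap: 0.136
t 17.20 pos [0.4408 0.2941 0.0643] yaw 75.33 tilt 0.03 j [0.36 0.34 1.85 0.   0.95 0.62] gap 0.136 F [ 0.4 -0.6  0.6]
shift(tool now, mm) [0.4 0.6 0.3]  shift(after turn) [0.4 0.6 0.3]  turn deg [ 0.03 -0.02  0.03]
```

View pics/l3.png

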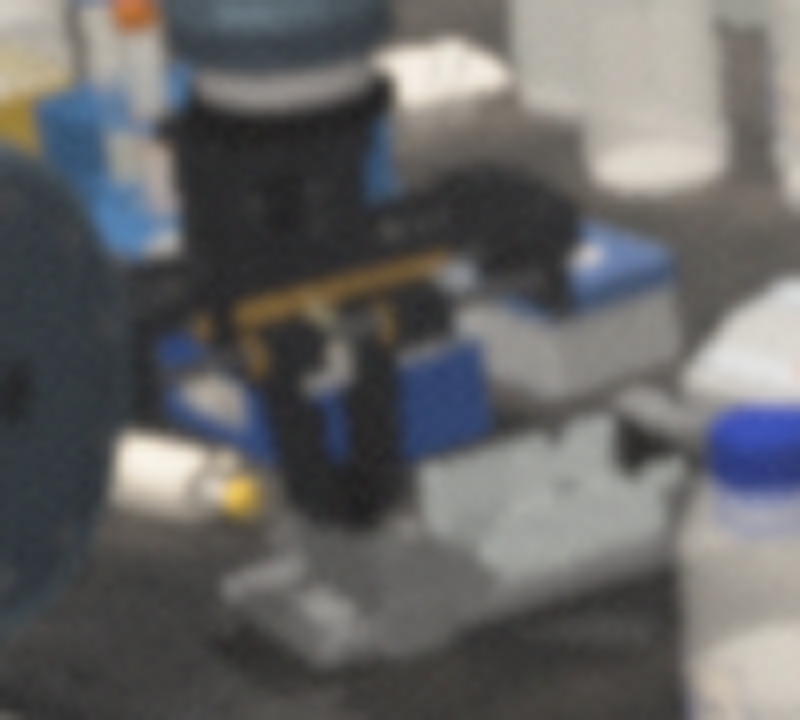

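```bash
python3 -m creep '[[[0,0.003,0],[0,0,0],-0.9],[[0,0.004,0],[0,0,0],-0.9],[[0,0.004,0],[0,0,0],-0.9],[[0,0.004,0],[0,0,0],-0.9],[[0,0.004,0],[0,0,0],-0.9],[[0,0.004,0],[0,0,0],-0.9],[[0,0.003,0],[0,0,0],-0.9],[[0,0.002,0],[0,0,0],-0.9],[[0,0,0],[0,0,0],-0.9],[[0,0,0],[0,0,0],-0.9]]' 25;  python3 rel.py .4798 .284 .064 75.3;  python3 - <<'E'
from ov import *
g=grab('scene'); crop(g,140,150,240,240,8,'l4.png')
f=grab('top'); crop(f,136,195,216,275,8,'l5.png')
E
```

```text
time_s: 18.25
position: [0.4675, 0.2869, 0.0642]
tool_rot: [0.792, 0.611, -0.0, -0.0]
ft_force: [-3.3, -0.2, 5.1]
finger_gap: 0.135
t 18.25 pos [0.4675 0.2869 0.0642] yaw 75.34 tilt 0.04 j [0.33 0.38 1.8  0.   0.97 0.59] gap 0.135 F [-3.3 -0.2  5.1]
shift(tool now, mm) [ 0.3 12.6  0.2]  shift(after turn) [ 0.3 12.6  0.2]  turn deg [-0.03  0.01  0.04]
```

View pics/l4.png

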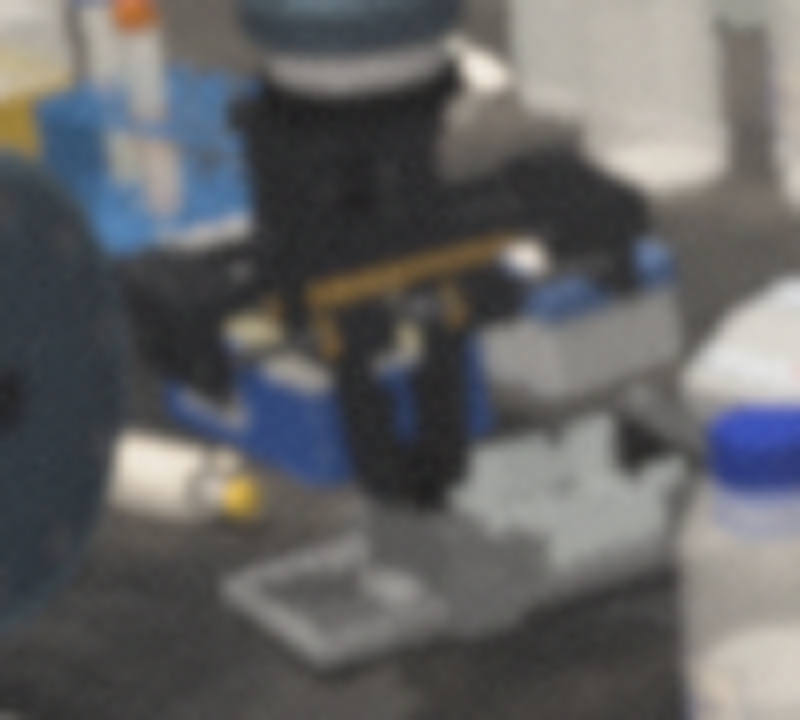

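View pics/l5.png

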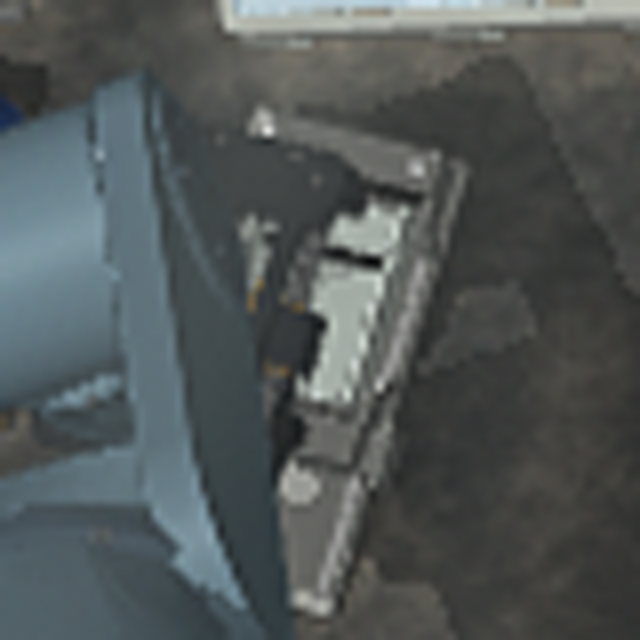

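```bash
python3 -m creep '[[[0,0.002,0],[0,0,0],-0.9],[[0,0.002,0],[0,0,0],-0.9],[[0,0.001,0],[0,0,0],-0.9],[[0,0.001,0],[0,0,0],-0.9],[[0,0.001,0],[0,0,0],-0.9],[[0,0.001,0],[0,0,0],-0.9],[[0,0,0],[0,0,0],-0.9],[[0,0,0],[0,0,0],-0.9],[[0,0,0],[0,0,0],-0.9],[[0,0,0],[0,0,0],-0.9]]' 25;  python3 rel.py .4798 .284 .064 75.3
```

```text
time_s: 19.35
position: [0.4749, 0.2849, 0.0642]
tool_rot: [0.791, 0.611, -0.001, -0.0]
ft_force: [-4.1, -1.1, 5.9]
finger_gap: 0.136
t 19.35 pos [0.4749 0.2849 0.0642] yaw 75.35 tilt 0.06 j [0.33 0.39 1.78 0.   0.97 0.58] gap 0.136 F [-4.1 -1.1  5.9]
shift(tool now, mm) [0.4 4.9 0.2]  shift(after turn) [0.4 4.9 0.2]  turn deg [-0.06  0.03  0.05]
```

```bash
python3 -m creep '[[[0,0.001,0],[0,0,0],-0.9],[[0,0.001,0],[0,0,0],-0.9],[[0,0.001,0],[0,0,0],-0.9],[[0,0.001,0],[0,0,0],-0.9],[[0,0.001,0],[0,0,0],-0.9],[[0,0,0],[0,0,0],-0.9],[[0,0,0],[0,0,0],-0.9],[[0,0,0],[0,0,0],-0.9],[[0,0,0],[0,0,0],-0.9],[[0,0,0],[0,0,0],-0.9]]' 25;  python3 rel.py .4798 .284 .064 75.3;  python3 - <<'E'
from ov import *
g=grab('scene'); crop(g,140,150,240,240,8,'m4.png')
f=grab('top'); crop(f,136,195,216,275,8,'m5.png')
E
```

```text
time_s: 20.35
position: [0.4782, 0.284, 0.0642]
tool_rot: [0.791, 0.611, -0.002, -0.001]
ft_force: [-10.0, -0.0, 10.7]
finger_gap: 0.137
t 20.35 pos [0.4782 0.284  0.0642] yaw 75.36 tilt 0.24 j [0.32 0.39 1.78 0.   0.98 0.58] gap 0.137 F [-10.   -0.   10.7]
shift(tool now, mm) [0.4 1.5 0.2]  shift(after turn) [0.4 1.5 0.2]  turn deg [-0.23  0.07  0.06]
```

View pics/m4.png

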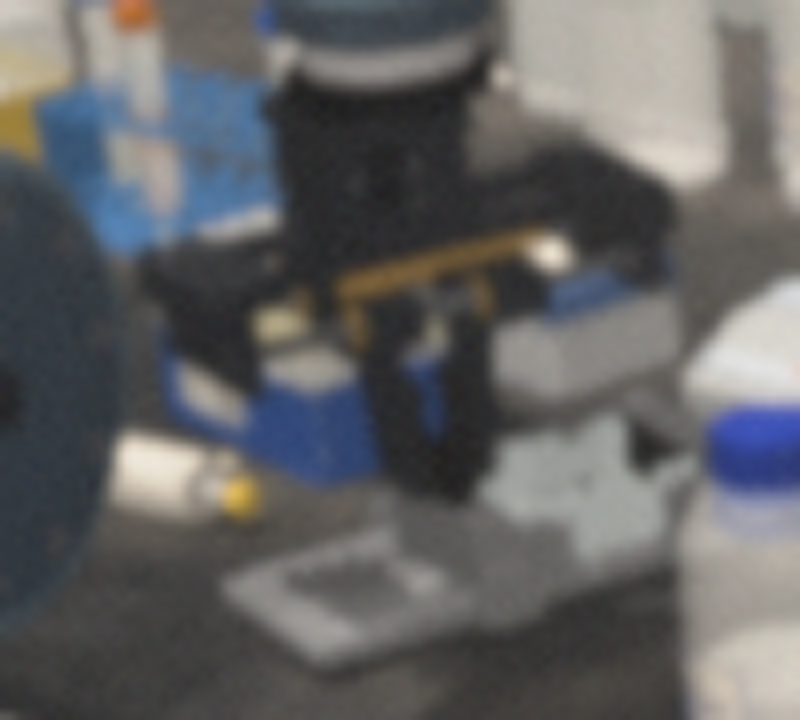

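View pics/m5.png

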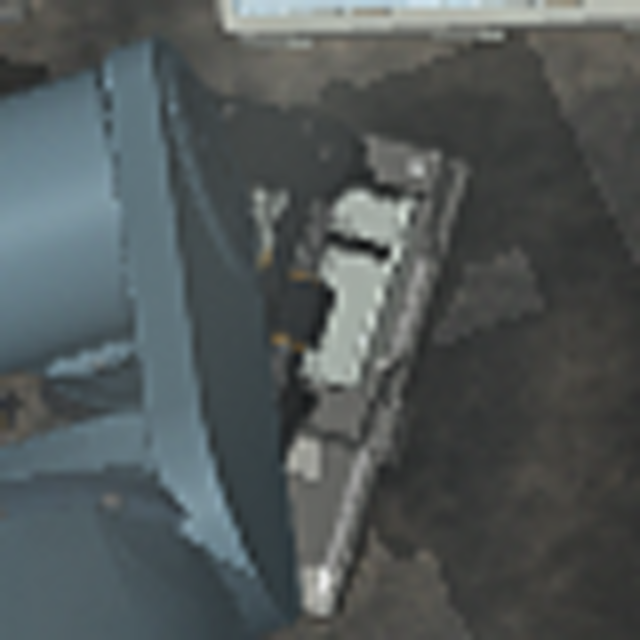

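```bash
python3 -m creep '[[[0,0.001,0],[0,0,0],-0.9],[[0,0.001,0],[0,0,0],-0.9],[[0,0,0],[0,0,0],-0.9],[[0,0,0],[0,0,0],-0.9],[[0,0,0],[0,0,0],-0.9],[[0,0,0],[0,0,0],-0.9],[[0,0,0],[0,0,0],-0.9],[[0,0,0],[0,0,0],-0.9],[[0,0,0],[0,0,0],-0.9],[[0,0,0],[0,0,0],-0.9]]' 25;  python3 rel.py .4798 .284 .064 75.3
```

```text
time_s: 21.45
position: [0.4783, 0.284, 0.0641]
tool_rot: [0.791, 0.611, -0.003, -0.002]
ft_force: [-16.3, 2.9, 17.1]
finger_gap: 0.133
t 21.45 pos [0.4783 0.284  0.0641] yaw 75.38 tilt 0.45 j [0.32 0.39 1.77 0.   0.98 0.57] gap 0.133 F [-16.3   2.9  17.1]
shift(tool now, mm) [0.4 1.4 0.1]  shift(after turn) [0.4 1.4 0.1]  turn deg [-0.44  0.11  0.08]
```

```bash
python3 -m creep '[[[0,-0.001,0],[0,0,0],-0.9],[[0,-0.0012,0],[0,0,0],-0.9],[[0,0,0],[0,0,0],-0.9],[[0,0,0],[0,0,0],-0.3],[[0,0,0],[0,0,0],-0.3],[[0,0,0],[0,0,0],-0.3],[[0,0,-0.01],[0,0,0],-0.3],[[0,0,-0.04],[0,0,0],-0.3],[[0,0,-0.05],[0,0,0],-0.3],[[0,0,-0.05],[0,0,0],-0.3]]' 25;  python3 rel.py .4224 -.2665 .25 93.8;  python3 - <<'E'
from ov import *
g=grab('scene'); crop(g,140,150,240,240,8,'n4.png')
f=grab('top'); crop(f,136,195,216,275,8,'n5.png')
E
```

```text
time_s: 22.45
position: [0.4797, 0.2835, 0.2159]
tool_rot: [0.792, 0.611, -0.0, -0.0]
ft_force: [0.8, 0.2, -0.1]
finger_gap: 0.347
t 22.45 pos [0.4797 0.2835 0.2159] yaw 75.33 tilt 0.04 j [ 0.32  0.18  1.69 -0.    1.27  0.58] gap 0.347 F [ 0.8  0.2 -0.1]
shift(tool now, mm) [-546.5   83.8  -33.9]  shift(after turn) [-544.9  -93.6  -34.1]  turn deg [ -0.04   0.02 -18.47]
```

View pics/n5.png

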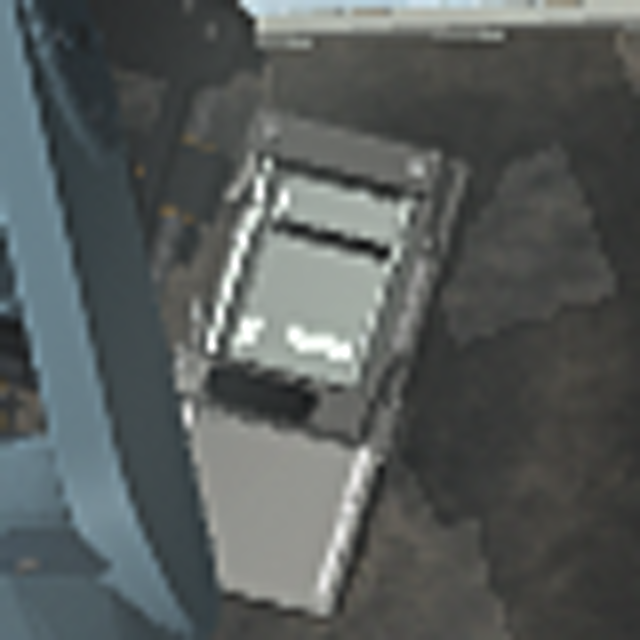

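View pics/n4.png

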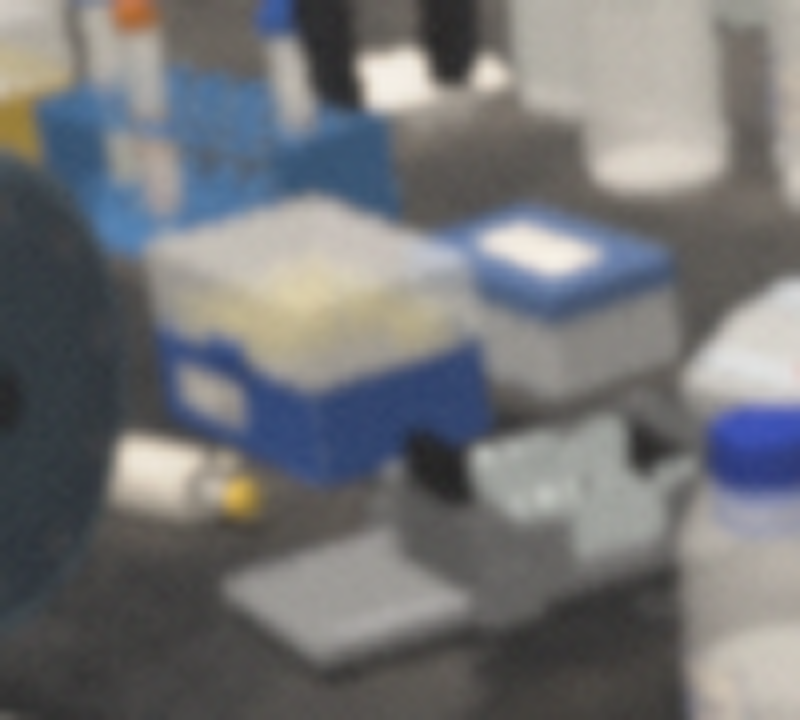

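```bash
python3 - <<'E'
from ov import *
f=load('top'); crop(f,155,205,195,253,12,'o1.png')
E
```

```text
(no output)
```

View pics/o1.png

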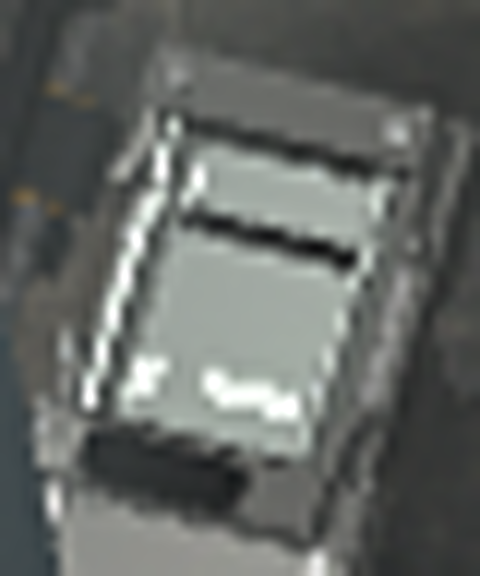

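```bash
cat > n.py <<'E'
from ov import *
from fit import fit
f=load('top')
P=lambda u,v,z: pix(f,155+(u+.5)/12-.5,205+(v+.5)/12-.5,z)
s=P(268,238,.020);a=P(172,118,.042);b=P(90,405,.042); sl=P(185,215,.02); sr=P(352,262,.02)
print('strip',s,'L',sl,sr,'len',np.linalg.norm(sl-sr)); d=a-b; print('rim',a,b,np.linalg.norm(d),np.degrees(np.arctan2(d[1],d[0])))
d=sl-sr; print('strip yaw',np.degrees(np.arctan2(-d[0],d[1])))
q=fit(f,155,205,12,[(172,118,.04,.029,.042),(185,215,.018,.027,.020),(352,262,.018,-.027,.020),(390,180,.04,-.029,.042)],[.527,.273,-.25])
R=(0,0,255)
overlay(f,q,rect(-.04,.04,-.031,.031,.042,R)+[((.018,-.027,.02),(.018,.027,.02),(0,255,0))],155,205,195,253,12,'o2.png')
print(T(q,(.018,0,.042)))
E
python3 n.py
```

```text
strip [0.54878637 0.27062858 0.02      ] L [0.55521661 0.29290707 0.02      ] [0.54209018 0.24810175 0.02      ] len 0.04668853165926282
rim [0.57664219 0.29176322 0.042     ] [0.49992292 0.31025408 0.042     ] 0.07891613853018849 -13.550968704393675
strip yaw -16.328782833330884
[ 0.5306  0.2752 -0.3002] -17.2
[[0.22, -0.25], [-0.87, -0.18], [1.23, 0.68], [-0.58, -0.25]]
[0.54784469 0.26990807 0.042     ]
```

View pics/o2.png

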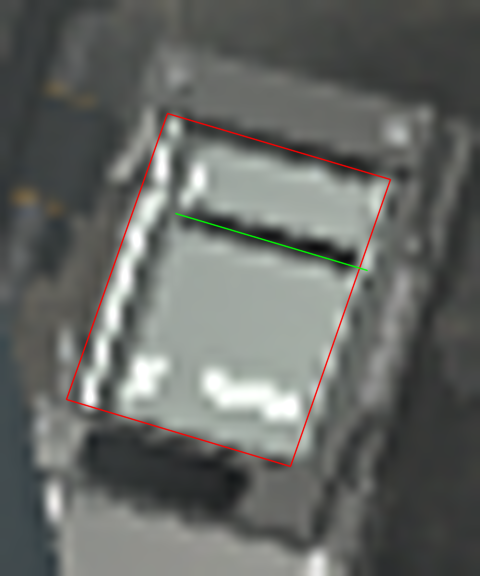

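```bash
python3 -m creep '[[[0,0,-0.012],[0,0,-6.15],-0.3],[[0,0,-0.012],[0,0,-6.15],-0.3],[[0,0,-0.01],[0,0,-6.15],-0.3],[[-0.03,-0.0067,0],[0,0,0],-0.3],[[-0.04,-0.0067,0],[0,0,0],-0.3],[[-0.04,-0.0067,0],[0,0,0],-0.3],[[-0.04,-0.0067,0],[0,0,0],-0.3],[[-0.04,-0.0067,0],[0,0,0],-0.3],[[-0.04,-0.0067,0],[0,0,0],-0.3],[[-0.04,-0.0067,0],[0,0,0],-0.3]]' 15;  python3 rel.py .4224 -.2665 .10 93.8
python3 - <<'E'
from ov import *
f=grab('top'); crop(f,155,205,195,253,12,'p1.png')
E
```

```text
time_s: 23.55
position: [0.4506, 0.0097, 0.2481]
tool_rot: [0.683, 0.73, 0.0, 0.0]
ft_force: [1.0, 0.9, -0.1]
finger_gap: 0.351
t 23.55 pos [0.4506 0.0097 0.2481] yaw 93.80 tilt 0.03 j [-0.24 -0.1   1.91 -0.    1.33 -0.31] gap 0.351 F [ 1.   0.9 -0.1]
shift(tool now, mm) [-273.7  -46.5  148.1]  shift(after turn) [-273.7  -46.4  148.1]  turn deg [0.03 0.01 0.  ]
```

View pics/p1.png

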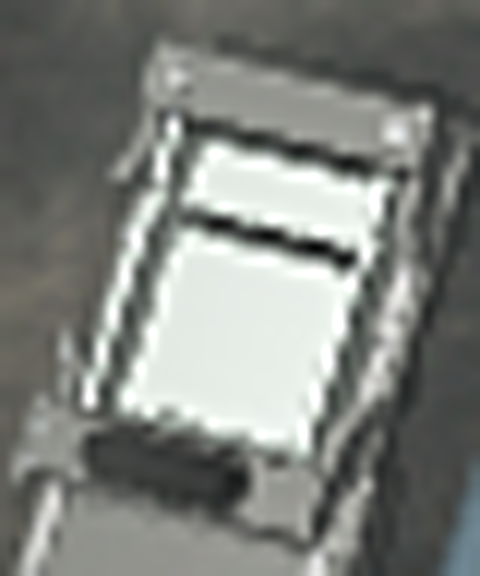

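```bash
cat > n2.py <<'E'
from ov import *
from fit import fit
f=load('top')
q=fit(f,155,205,12,[(172,120,.04,.029,.042),(94,402,-.04,.029,.042),(357,264,.018,-.027,.042),(186,214,.018,.027,.020),(388,180,.04,-.027,.042),(308,448,-.04,-.027,.042)],[.527,.273,-.25])
R=(0,0,255)
overlay(f,q,rect(-.04,.04,-.027,.031,.042,R)+rect(-.04,.04,-.027,.027,.02,(255,0,0))+[((.018,-.027,.02),(.018,.027,.02),(0,255,0))],155,205,195,253,12,'p2.png')
print(T(q,(.018,0,.042)))
E
python3 n2.py
```

```text
[ 0.5302  0.2713 -0.2563] -14.68
[[0.79, -0.04], [-0.11, 0.59], [0.4, -1.17], [-0.08, 0.32], [-0.19, -0.79], [-0.8, 1.08]]
[0.54758803 0.26676329 0.042     ]
```

View pics/p2.png

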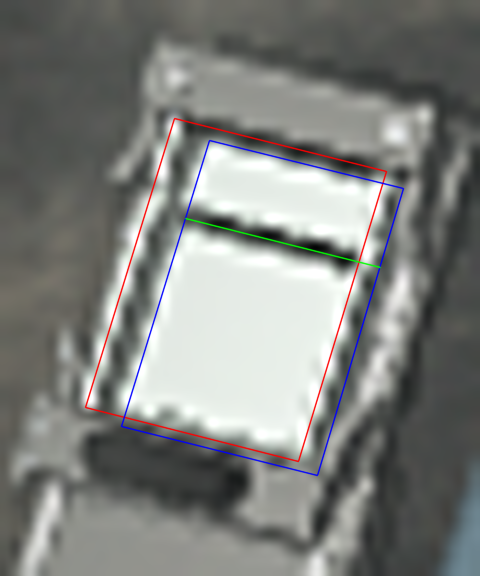

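```bash
python3 -m creep '[[[-0.039,-0.0067,0],[0,0,0],-0.3],[[-0.039,-0.0066,0.005],[0,0,0],-0.3],[[-0.039,-0.0066,0.01],[0,0,0],-0.3],[[-0.039,-0.0066,0.01],[0,0,0],-0.3],[[-0.039,-0.0067,0.02],[0,0,0],-0.3],[[-0.039,-0.0066,0.03],[0,0,0],-0.3],[[-0.0397,-0.0066,0.03],[0,0,0],-0.3],[[0,0,0.03],[0,0,0],-0.3],[[0,0,0.01],[0,0,0],-0.3],[[0,0,0],[0,0,0],-0.3]]' 15;  python3 rel.py .4224 -.2665 .10 93.8
```

```text
time_s: 24.6
position: [0.4219, -0.2634, 0.1016]
tool_rot: [0.683, 0.73, 0.0, -0.002]
ft_force: [-1.0, 0.6, 0.9]
finger_gap: 0.349
t 24.60 pos [ 0.4219 -0.2634  0.1016] yaw 93.79 tilt 0.24 j [-0.8   0.22  1.91  0.    1.02 -0.86] gap 0.349 F [-1.   0.6  0.9]
shift(tool now, mm) [-3.1  0.3  1.6]  shift(after turn) [-3.1  0.3  1.6]  turn deg [-0.15 -0.19 -0.01]
```

```bash
python3 - <<'E'
from ov import *
g=grab('scene'); crop(g,295,205,385,305,7,'q1.png')
f=grab('top'); crop(f,310,220,380,290,8,'q2.png')
E
python3 rel.py .4224 -.2665 .10 93.8
```

```text
t 24.70 pos [ 0.4236 -0.2644  0.1041] yaw 93.86 tilt 0.05 j [-0.8   0.21  1.91  0.    1.02 -0.86] gap 0.351 F [ 0.4 -1.1  0.9]
shift(tool now, mm) [-2.  -1.3  4.1]  shift(after turn) [-2.  -1.3  4.1]  turn deg [0.03 0.04 0.06]
```

View pics/q1.png

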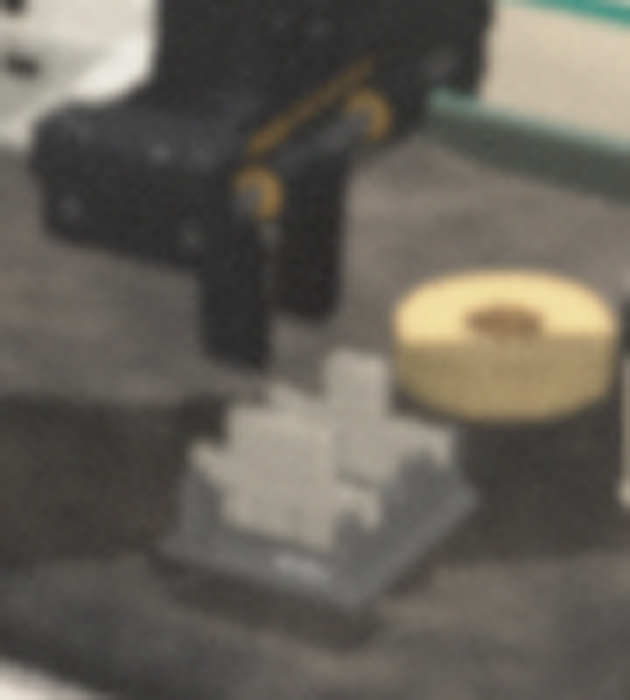

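View pics/q2.png

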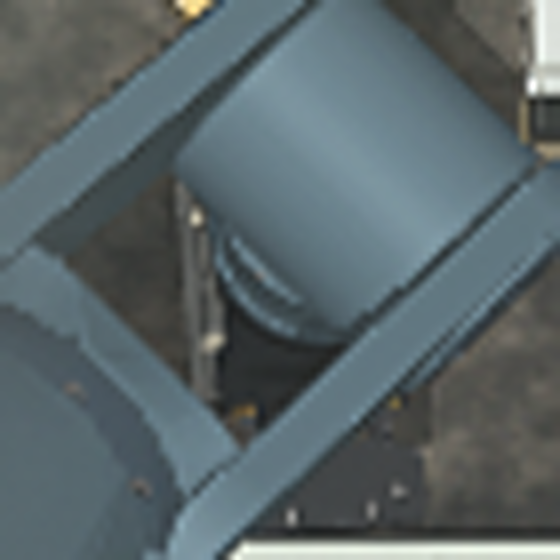

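```bash
python3 -m creep '[[[-0.002,-0.0013,0.015],[0,0,0.06],-0.3],[[0,0,0.015],[0,0,0],-0.3],[[0,0,0.01],[0,0,0],-0.3],[[0,0,0],[0,0,0],-0.3],[[0,0,0],[0,0,0],-0.3],[[0,0,0],[0,0,0],-0.3],[[0,0,0],[0,0,0],-0.3],[[0,0,0],[0,0,0],-0.3],[[0,0,0],[0,0,0],-0.3],[[0,0,0],[0,0,0],-0.3]]' 10;  python3 - <<'E'
from ov import *
g=grab('scene'); crop(g,305,225,375,295,9,'q3.png')
E
python3 rel.py .4224 -.2665 .0435 93.8
```

```text
time_s: 25.7
position: [0.4218, -0.2669, 0.0632]
tool_rot: [0.684, 0.73, 0.0, 0.0]
ft_force: [-0.0, 0.9, -0.0]
finger_gap: 0.349
t 25.75 pos [ 0.4217 -0.2669  0.0632] yaw 93.73 tilt 0.00 j [-0.8   0.29  1.93  0.    0.93 -0.87] gap 0.347 F [-0.5 -0.2  0.4]
shift(tool now, mm) [ 0.4  0.7 19.7]  shift(after turn) [ 0.4  0.7 19.7]  turn deg [ 0.    0.   -0.07]
```

View pics/q3.png

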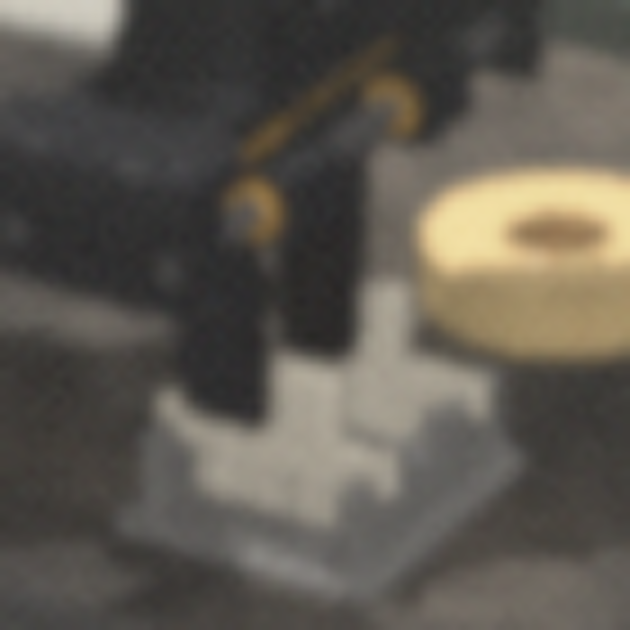

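```bash
python3 -m creep '[[[0.0004,0.0007,0.007],[0,0,0],-0.3],[[0,0,0.007],[0,0,0],-0.3],[[0,0,0.0055],[0,0,0],-0.3],[[0,0,0],[0,0,0],-0.3],[[0,0,0],[0,0,0],-0.3],[[0,0,0],[0,0,0],-0.7],[[0,0,0],[0,0,0],-0.95],[[0,0,0],[0,0,0],-0.95],[[0,0,0],[0,0,0],-0.95],[[0,0,0],[0,0,0],-0.95]]' 10;  python3 - <<'E'
from ov import *
g=grab('scene'); crop(g,305,225,375,295,9,'q4.png')
E
python3 rel.py .4224 -.2665 .0435 93.8
```

```text
time_s: 26.75
position: [0.4223, -0.2665, 0.0437]
tool_rot: [0.684, 0.73, -0.0, -0.0]
ft_force: [-1.1, -0.7, 1.0]
finger_gap: 0.119
t 26.80 pos [ 0.4222 -0.2665  0.0437] yaw 93.74 tilt 0.02 j [-0.8   0.32  1.93 -0.    0.89 -0.87] gap 0.117 F [-2.6 -0.9  0.7]
shift(tool now, mm) [0.  0.2 0.2]  shift(after turn) [0.  0.2 0.2]  turn deg [-0.02  0.   -0.06]
```

View pics/q4.png

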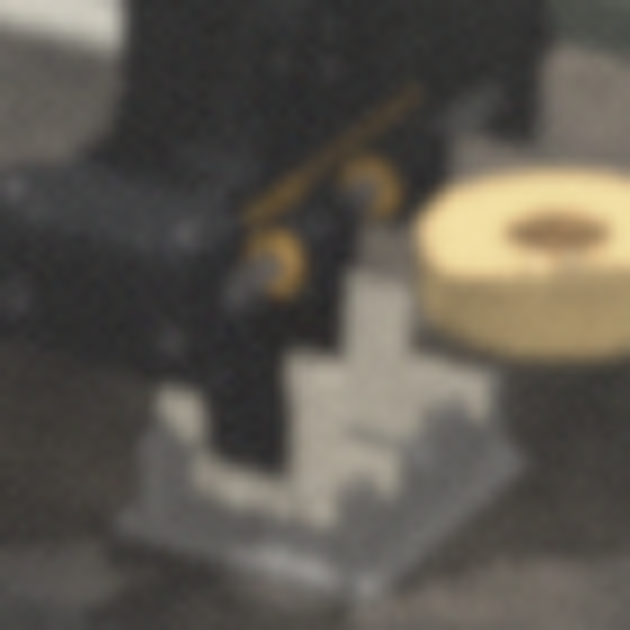

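```bash
python3 -m creep '[[[0,0,-0.005],[0,0,0],-0.95],[[0,0,-0.01],[0,0,0],-0.95],[[0,0,-0.01],[0,0,0],-0.95],[[0,0,-0.015],[0,0,0],-0.95],[[0,0,-0.025],[0,0,0],-0.95],[[0,0,-0.035],[0,0,0],-0.95],[[0,0,-0.04],[0,0,0],-0.95],[[0,0,-0.04],[0,0,0],-0.95],[[0,0,-0.03],[0,0,0],-0.95],[[0,0,0],[0,0,0],-0.95]]' 15;  python3 - <<'E'
from ov import *
g=grab('scene'); crop(g,285,145,385,295,5,'r1.png')
E
python3 rel.py .5485 .2665 .25 75.3
```

```text
time_s: 27.8
position: [0.4245, -0.2682, 0.2599]
tool_rot: [0.684, 0.73, -0.0, 0.005]
ft_force: [-0.2, -0.3, -0.4]
finger_gap: 0.118
t 27.85 pos [ 0.4236 -0.2673  0.257 ] yaw 93.75 tilt 0.38 j [-0.8   0.01  1.79  0.    1.34 -0.87] gap 0.113 F [ 0.  -0.5 -0.5]
shift(tool now, mm) [524.6 159.5   5.2]  shift(after turn) [548.1 -14.6   7. ]  turn deg [ 0.3   0.24 18.45]
```

View pics/r1.png

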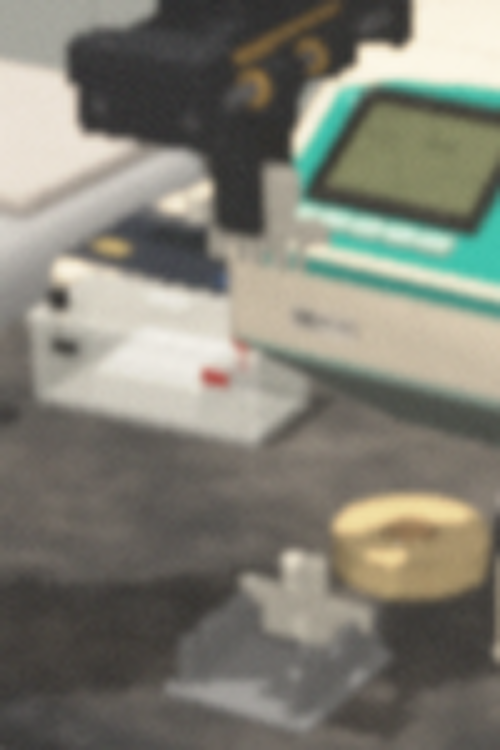

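```bash
python3 -m creep '[[[0,0,0],[0,0,6.15],-0.95],[[0,0,0],[0,0,6.15],-0.95],[[0,0,0],[0,0,6.15],-0.95],[[0.03,-0.001,0],[0,0,0],-0.95],[[0.04,-0.001,0],[0,0,0],-0.95],[[0.04,-0.001,0],[0,0,0],-0.95],[[0.04,-0.001,0],[0,0,0],-0.95],[[0.04,-0.001,0],[0,0,0],-0.95],[[0.04,-0.001,0],[0,0,0],-0.95],[[0.04,-0.001,0],[0,0,0],-0.95]]' 15 && python3 -m creep '[[[0.04,-0.001,0],[0,0,0],-0.95],[[0.04,-0.001,0],[0,0,0],-0.95],[[0.04,-0.001,0],[0,0,0],-0.95],[[0.04,-0.001,0],[0,0,0],-0.95],[[0.04,-0.001,0],[0,0,0],-0.95],[[0.04,-0.001,0],[0,0,0],-0.95],[[0.03,-0.001,0],[0,0,0],-0.95],[[0,0,0],[0,0,0],-0.95],[[0,0,0],[0,0,0],-0.95],[[0,0,0],[0,0,0],-0.95]]' 15; 
python3 rel.py .5485 .2665 .15 75.3
```

```text
time_s: 28.85
position: [0.4835, -0.0016, 0.2524]
tool_rot: [0.792, 0.611, -0.001, -0.001]
ft_force: [-0.8, -1.0, -0.4]
finger_gap: 0.115
time_s: 29.85
position: [0.5455, 0.2583, 0.2527]
tool_rot: [0.792, 0.61, -0.001, -0.0]
ft_force: [-0.3, -0.9, 0.6]
finger_gap: 0.11
t 29.85 pos [0.5455 0.2583 0.2527] yaw 75.25 tilt 0.11 j [ 0.25  0.25  1.53 -0.    1.36  0.5 ] gap 0.110 F [-0.3 -0.9  0.6]
shift(tool now, mm) [  8.8   1.  102.7]  shift(after turn) [  8.7   0.9 102.7]  turn deg [-0.08  0.07 -0.05]
```

```bash
python3 -m creep '[[[0.0087,0.0009,0.02],[0,0,0],-0.95],[[0,0,0.04],[0,0,0],-0.95],[[0,0,0.04],[0,0,0],-0.95],[[0,0,0.03],[0,0,0],-0.95],[[0,0,0],[0,0,0],-0.95],[[0,0,0],[0,0,0],-0.95],[[0,0,0],[0,0,0],-0.95],[[0,0,0],[0,0,0],-0.95],[[0,0,0],[0,0,0],-0.95],[[0,0,0],[0,0,0],-0.95]]' 15 
python3 - <<'E'
from ov import *
g=grab('scene'); crop(g,170,155,250,235,9,'s1.png')
f=grab('top'); crop(f,136,195,216,275,8,'s2.png')
E
python3 rel.py .5485 .2665 .0815 75.3
```

```text
time_s: 30.85
position: [0.5496, 0.2678, 0.1247]
tool_rot: [0.792, 0.611, 0.001, 0.0]
ft_force: [-1.3, -0.6, -0.8]
finger_gap: 0.11
t 30.95 pos [0.5493 0.2677 0.1241] yaw 75.29 tilt 0.04 j [0.26 0.4  1.61 0.   1.13 0.52] gap 0.113 F [-0.2 -0.7  0. ]
shift(tool now, mm) [-1.4 -0.5 42.6]  shift(after turn) [-1.4 -0.5 42.6]  turn deg [ 0.03 -0.02 -0.01]
```

View pics/s1.png

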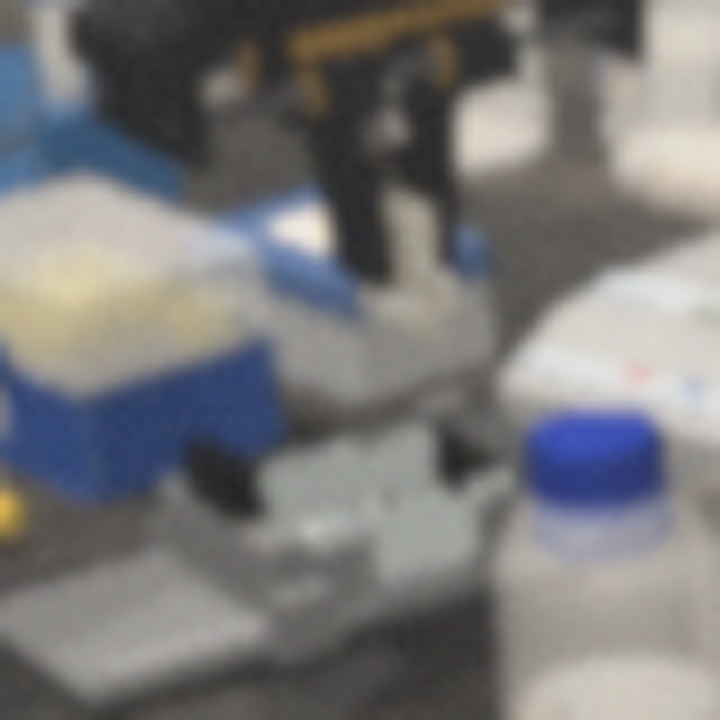

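View pics/s2.png

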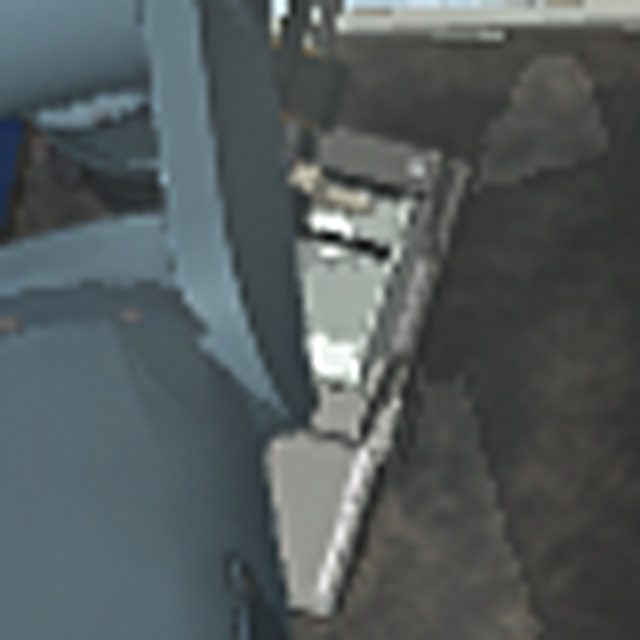

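```bash
python3 -m creep '[[[-0.0014,-0.0005,0.01],[0,0,0],-0.95],[[0,0,0.01],[0,0,0],-0.95],[[0,0,0.01],[0,0,0],-0.95],[[0,0,0.008],[0,0,0],-0.95],[[0,0,0],[0,0,0],-0.95],[[0,0,0],[0,0,0],-0.95],[[0,0,0],[0,0,0],-0.95],[[0,0,0],[0,0,0],-0.95],[[0,0,0],[0,0,0],-0.95],[[0,0,0],[0,0,0],-0.95]]' 15 
python3 - <<'E'
from ov import *
g=grab('scene'); crop(g,170,155,250,235,9,'t1.png')
f=grab('top'); crop(f,155,200,200,250,12,'t2.png')
E
python3 rel.py .5485 .2665 .0815 75.3
```

```text
time_s: 31.95
position: [0.5485, 0.2664, 0.086]
tool_rot: [0.792, 0.611, 0.0, 0.0]
ft_force: [-0.1, -1.2, -0.9]
finger_gap: 0.115
t 32.05 pos [0.5484 0.2664 0.0858] yaw 75.29 tilt 0.02 j [ 0.26  0.45  1.63 -0.    1.06  0.51] gap 0.111 F [ 0.1 -0.1  0.4]
shift(tool now, mm) [0.1 0.1 4.3]  shift(after turn) [0.1 0.1 4.3]  turn deg [ 0.02 -0.01 -0.01]
```

View pics/t1.png

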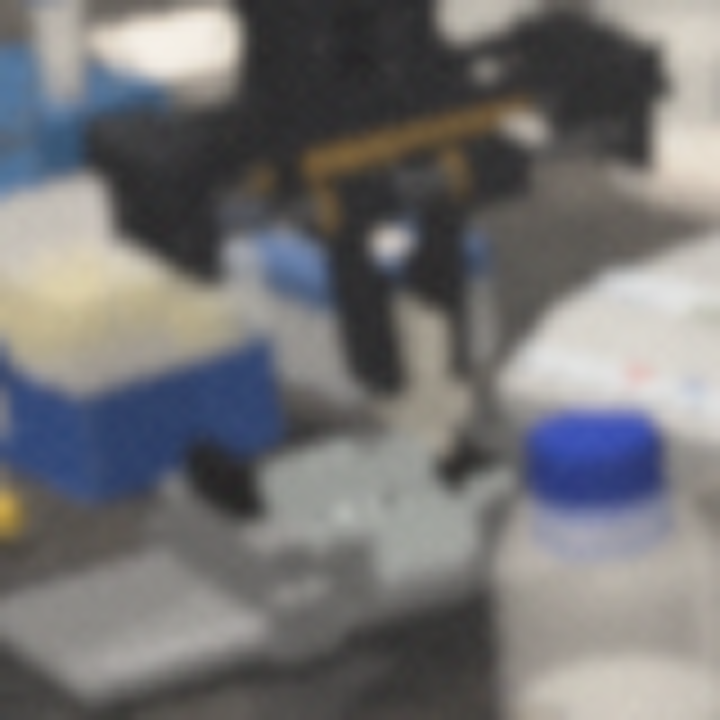

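View pics/t2.png

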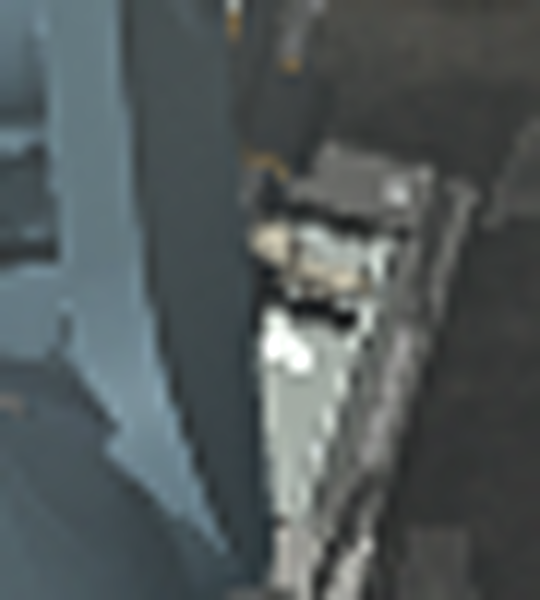

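```bash
cat > cv.py <<'E'
from ov import *
import sys
s=r.read_state(); X=s['position']; zt=X[2]-.0342
yaw=np.radians(-14.7); q=[X[0],X[1],yaw]
f=load('top'); g=load('scene')
R=(0,0,255);B=(255,0,0)
S=rect(-.0025,.0025,-.036,.036,zt+.026,R)+rect(-.0025,.0025,-.024,.024,zt,B)+rect(-.005,.005,-.02,.02,zt+.046,(0,255,255))
overlay(f,q,S,155,200,200,250,12,sys.argv[1]+'t.png')
N=[.5485,.2665,yaw]
overlay(g,q,S,195,185,240,225,17,sys.argv[1]+'s.png')
E
python3 cv.py u
```

```text
(no output)
```

View pics/ut.png

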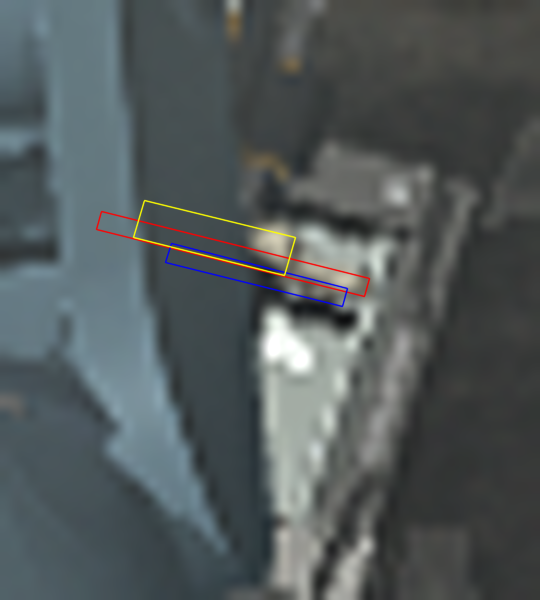

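View pics/us.png

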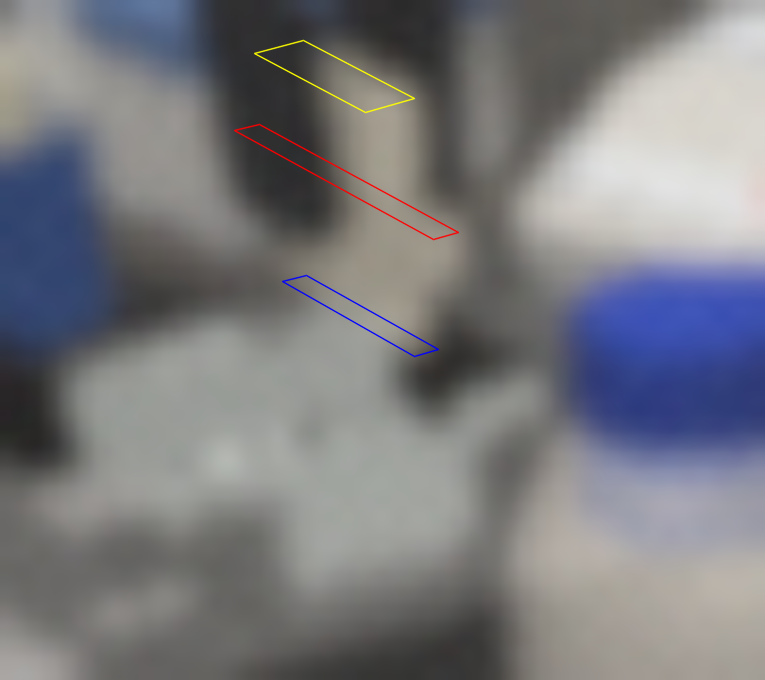

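```bash
python3 - <<'E'
from ov import *
f=load('top'); N=[.5485,.2665,np.radians(-14.7)]
overlay(f,N,rect(-.0045,.0045,-.031,.031,.042,(0,0,255))+[((0,-.027,.02),(0,.027,.02),(0,255,0))],155,200,200,250,12,'v1.png')
g=load('scene')
overlay(g,N,rect(-.0045,.0045,-.031,.031,.042,(0,0,255)),195,185,240,225,17,'v2.png')
E
```

```text
(no output)
```

View pics/v1.png

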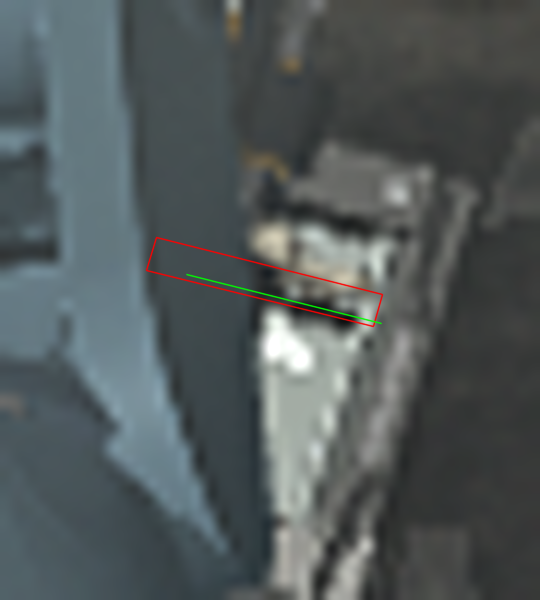

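View pics/v2.png

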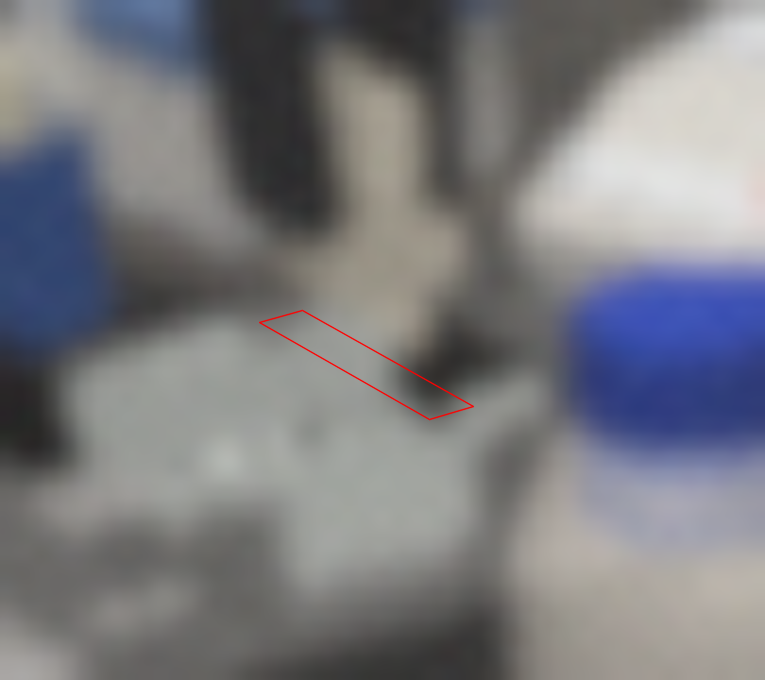

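```bash
python3 -m creep '[[[0,0,0.002],[0,0,0],-0.95],[[0,0,0.002],[0,0,0],-0.95],[[0,0,0.0005],[0,0,0],-0.95],[[0,0,0],[0,0,0],-0.95],[[0,0,0],[0,0,0],-0.95],[[0,0,0],[0,0,0],-0.95],[[0,0,0],[0,0,0],-0.95],[[0,0,0],[0,0,0],-0.95],[[0,0,0],[0,0,0],-0.95],[[0,0,0],[0,0,0],-0.95]]' 15 
python3 - <<'E'
from ov import *
g=grab('scene');cv2.imwrite('pics/fs.png',g['color']); f=grab('top'); cv2.imwrite('pics/ft.png',f['color'])
Z=[grab('scene')['color'].astype(float) for _ in range(8)]
g['color']=np.mean(Z,0).astype(np.uint8); np.savez('scene.npz',**g)
crop(g,195,185,240,225,17,'w0.png')
E
python3 cv.py w; python3 rel.py .5485 .2665 .0815 75.3
```

```text
time_s: 33.05
position: [0.5483, 0.2664, 0.0812]
tool_rot: [0.792, 0.611, 0.0, 0.0]
ft_force: [-0.3, 0.1, -1.3]
finger_gap: 0.112
t 33.55 pos [0.5483 0.2664 0.0811] yaw 75.29 tilt 0.00 j [ 0.26  0.46  1.63 -0.    1.05  0.51] gap 0.115 F [-0.3 -0.2  0.1]
shift(tool now, mm) [ 0.2  0.2 -0.4]  shift(after turn) [ 0.2  0.2 -0.4]  turn deg [-0.    0.   -0.01]
```

View pics/w0.png

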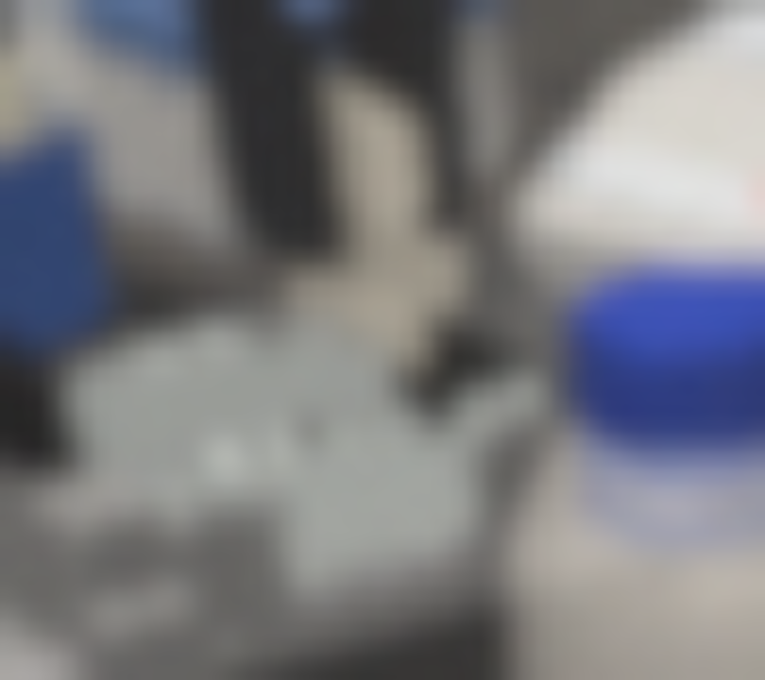

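View pics/wt.png

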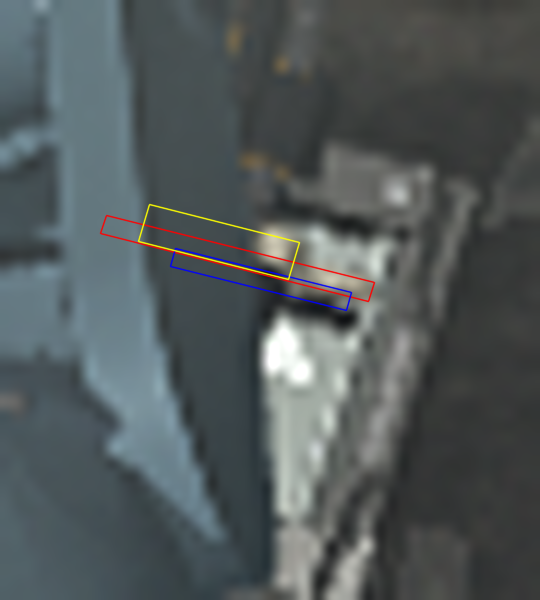

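View pics/ft.png

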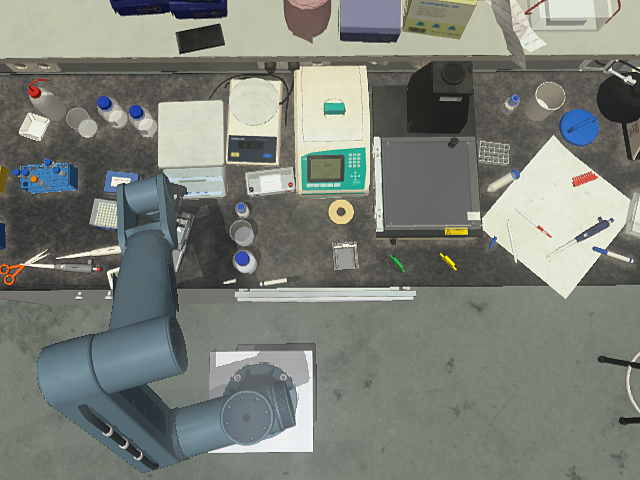

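```bash
python3 - <<'E'
from ov import *
f=load('top')
P=lambda u,v,z: pix(f,155+(u+.5)/12-.5,205+(v+.5)/12-.5,z)
ax=np.array([np.cos(np.radians(-14.7)),np.sin(np.radians(-14.7))])
w=P(295,147,.046)[:2]@ax; 
for n,u,v,z in [('gatefront',215,440,.044),('grip',165,468,.064),('gate rear R',300,540,.044)]:
    print(n,((P(u,v,z)[:2]@ax)-w)*1000)
# initial image: wall inner edge and grip in e1 coords (10x,146,200)
Q=lambda u,v,z: pix(f,146+(u+.5)/10-.5,200+(v+.5)/10-.5,z)
print('initial grip', (Q(190,560,.064)[:2]@ax-Q(325,170,.046)[:2]@ax)*1000)
E
```

```text
gatefront -79.83532331949544
grip -92.25673970635711
gate rear R -99.72233645247641
initial grip -130.94393111166835
```

```bash
python3 -c "
from h import *
print(ticket.sign_off()); s=r.read_state(); print(s['time_s'],s['position'],s['ft_force'],s['finger_gap'])"
```

```text
the job is handed in; nothing more can be done
None
the job is handed in; nothing more can be done
```

The gel caster is set up and the arm is holding the eight-tooth comb above the tray's comb notches. I handed the job in at about 34 s of the 72 s allowed; no verdict is reported.

**Tray:** It lies flat on the bed between the end walls. On the first slide its front corner caught a lip of the fixed wall, with about 12 N. I backed off, shifted it 2.5 mm sideways, and it went in freely.

**Gate:** I slid it about 39 mm until it stopped hard at about 16 N. In the top picture the gasket faces measure about 80 mm apart, which matches the tray length, so I take the gate as closed at 0.

**Comb:** I lifted it straight out of the rack and carried it over the bottles. It is held level (tilt about 0°) and square to the tray.
- **Height:** By the arm reading the tooth tips are about 5 mm above the rim. The scene camera suggested they might be 1–2 mm higher, which still keeps them under a centimetre.
- **Position:** It lines up with the notches and the black strip to within about 2 mm, which is the camera calibration limit.
- **Contact:** The force reading is near zero, so it is touching nothing.

**Left alone:** In the last top picture the bottles and the beaker stand where they were. After I lifted the eight-tooth comb, the broad-toothed comb was still in its rack.

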